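# Scoop desiccant capsules into the evidence tub

## Task

Using the scoop, move at least three of the six orange desiccant capsules from the white supply tray into the round blue evidence tub, without touching them with the fingers and without spilling any: every capsule must end in the tub or in the tray. Then lay the empty scoop back down, right way up, on its green mat, and leave the tape, vials, marker and knife where they are.

Things in the scene. Friction and masses are not known exactly. Their poses are not given: they have to be found in the camera images.
- scoop: Loose scoop, 0.15 kg: steel pan, red handle. Origin: centre of the pan's underside; x out of the mouth, y across, z up. Pan 100 (x) x 92 mm (y), floor 2 mm; back wall 32 mm high; side walls 31 mm high to x = 15, then 15 mm to x = 35. Handle: bar 18 mm wide (y), 20 deep, rising backwards at 30 degrees from x -48, z 28 to x -145, z 84. Starts right way up on the mat.
- scoop_grip (a point): Middle of the scoop's handle, at x = -96.5, y = 0, z = 56 mm in the scoop's frame (same axes as the scoop); a grasp from above closing along the scoop's y takes it here.
- tray: Fixed white supply tray. Origin: centre of its underside on the table; x along it, z up. Inner floor 220 (x) x 140 mm (y), 4 mm above the table; long walls upright, both short end walls slope outwards, 60 degrees to the floor; rim 30 mm above the table, 250 x 148 mm over all. Capsules start in its +x half; the -x half is empty.
- tub: Evidence tub: fixed open round blue plastic tub. Origin: centre of its underside on the table. 75 mm high, outer diameter 190 mm at the rim and 176 mm at the foot, wall and floor 4 mm.
- tub_in (a point): Centre of the tub's inner floor, 4 mm above the table.
- mat: Scoop's mat: fixed green mat on the table, 260 mm (x) by 140 mm (y), 3 mm thick. Origin: centre of its underside.
- capsule0: Desiccant capsule: orange, pill-shaped with a white band, 20 mm diameter, 27 mm long, 12 g, loose, in the tray. Origin: its centre; x along its length.
- capsule1: Desiccant capsule: orange, pill-shaped with a white band, 20 mm diameter, 27 mm long, 12 g, loose, in the tray. Origin: its centre; x along its length.
- capsule2: Desiccant capsule: orange, pill-shaped with a white band, 20 mm diameter, 27 mm long, 12 g, loose, in the tray. Origin: its centre; x along its length.
- capsule3: Desiccant capsule: orange, pill-shaped with a white band, 20 mm diameter, 27 mm long, 12 g, loose, in the tray. Origin: its centre; x along its length.
- capsule4: Desiccant capsule: orange, pill-shaped with a white band, 20 mm diameter, 27 mm long, 12 g, loose, in the tray. Origin: its centre; x along its length.
- capsule5: Desiccant capsule: orange, pill-shaped with a white band, 20 mm diameter, 27 mm long, 12 g, loose, in the tray. Origin: its centre; x along its length.
- tape: Bystander: roll of yellow adhesive tape lying flat, outer diameter 90 mm, 24 mm high, loose. Origin: centre of its underside.
- vial0: Bystander: small glass vial with a red cap, standing, 22 mm diameter, 45 mm high, loose. Origin: centre of its underside.
- vial1: Bystander: a second such vial. Origin: centre of its underside.
- marker: Bystander: black marker pen with a green cap, lying, 140 mm long and 16 mm thick, loose. Origin: underside, 50 mm from its plain end; x along it towards the cap.
- knife: Bystander: red utility knife (blade in), lying, 130 by 24 by 18 mm, loose. Origin: centre of its underside; x along it.
There are look-alikes about, which are no part of the job. There is more than one size of the scoop; the one meant has the size given above.

How it is judged:
On the way:
1. the scoop carries at least one capsule in its pan, clear above the tray (capsule centre over 60 mm above the table) (((x of capsule0 in the frame of scoop between -0.05 and 0.055 m and y of capsule0 in the frame of scoop between -0.045 and 0.045 m and z of capsule0 in the frame of scoop between 0 and 0.05 m and height (world z) of capsule0 above 0.06 m) or (x of capsule1 in the frame of scoop between -0.05 and 0.055 m and y of capsule1 in the frame of scoop between -0.045 and 0.045 m and z of capsule1 in the frame of scoop between 0 and 0.05 m and height (world z) of capsule1 above 0.06 m) or (x of capsule2 in the frame of scoop between -0.05 and 0.055 m and y of capsule2 in the frame of scoop between -0.045 and 0.045 m and z of capsule2 in the frame of scoop between 0 and 0.05 m and height (world z) of capsule2 above 0.06 m) or (x of capsule3 in the frame of scoop between -0.05 and 0.055 m and y of capsule3 in the frame of scoop between -0.045 and 0.045 m and z of capsule3 in the frame of scoop between 0 and 0.05 m and height (world z) of capsule3 above 0.06 m) or (x of capsule4 in the frame of scoop between -0.05 and 0.055 m and y of capsule4 in the frame of scoop between -0.045 and 0.045 m and z of capsule4 in the frame of scoop between 0 and 0.05 m and height (world z) of capsule4 above 0.06 m) or (x of capsule5 in the frame of scoop between -0.05 and 0.055 m and y of capsule5 in the frame of scoop between -0.045 and 0.045 m and z of capsule5 in the frame of scoop between 0 and 0.05 m and height (world z) of capsule5 above 0.06 m))), for 0.2 s.
At the end, for the whole second after the job is handed in: At least three capsules in the tub (centre within 90 mm of its inner floor's centre), every other in tub or tray; the scoop at rest, right way up (0.15 rad), its pan's centre over the mat (within 120 mm along, 70 mm across of the mat's centre) ((distance between each of capsule0, capsule1, capsule2 and tub_in below 0.09 m or distance between each of capsule0, capsule1, capsule3 and tub_in below 0.09 m or distance between each of capsule0, capsule1, capsule4 and tub_in below 0.09 m or distance between each of capsule0, capsule1, capsule5 and tub_in below 0.09 m or distance between each of capsule0, capsule2, capsule3 and tub_in below 0.09 m or distance between each of capsule0, capsule2, capsule4 and tub_in below 0.09 m or distance between each of capsule0, capsule2, capsule5 and tub_in below 0.09 m or distance between each of capsule0, capsule3, capsule4 and tub_in below 0.09 m or distance between each of capsule0, capsule3, capsule5 and tub_in below 0.09 m or distance between each of capsule0, capsule4, capsule5 and tub_in below 0.09 m or distance between each of capsule1, capsule2, capsule3 and tub_in below 0.09 m or distance between each of capsule1, capsule2, capsule4 and tub_in below 0.09 m or distance between each of capsule1, capsule2, capsule5 and tub_in below 0.09 m or distance between each of capsule1, capsule3, capsule4 and tub_in below 0.09 m or distance between each of capsule1, capsule3, capsule5 and tub_in below 0.09 m or distance between each of capsule1, capsule4, capsule5 and tub_in below 0.09 m or distance between each of capsule2, capsule3, capsule4 and tub_in below 0.09 m or distance between each of capsule2, capsule3, capsule5 and tub_in below 0.09 m or distance between each of capsule2, capsule4, capsule5 and tub_in below 0.09 m or distance between each of capsule3, capsule4, capsule5 and tub_in below 0.09 m) and (distance between capsule0 and tub_in below 0.09 m or (x of capsule0 in the frame of tray between -0.125 and 0.125 m and y of capsule0 in the frame of tray between -0.07 and 0.07 m and z of capsule0 in the frame of tray between 0 and 0.05 m)) and (distance between capsule1 and tub_in below 0.09 m or (x of capsule1 in the frame of tray between -0.125 and 0.125 m and y of capsule1 in the frame of tray between -0.07 and 0.07 m and z of capsule1 in the frame of tray between 0 and 0.05 m)) and (distance between capsule2 and tub_in below 0.09 m or (x of capsule2 in the frame of tray between -0.125 and 0.125 m and y of capsule2 in the frame of tray between -0.07 and 0.07 m and z of capsule2 in the frame of tray between 0 and 0.05 m)) and (distance between capsule3 and tub_in below 0.09 m or (x of capsule3 in the frame of tray between -0.125 and 0.125 m and y of capsule3 in the frame of tray between -0.07 and 0.07 m and z of capsule3 in the frame of tray between 0 and 0.05 m)) and (distance between capsule4 and tub_in below 0.09 m or (x of capsule4 in the frame of tray between -0.125 and 0.125 m and y of capsule4 in the frame of tray between -0.07 and 0.07 m and z of capsule4 in the frame of tray between 0 and 0.05 m)) and (distance between capsule5 and tub_in below 0.09 m or (x of capsule5 in the frame of tray between -0.125 and 0.125 m and y of capsule5 in the frame of tray between -0.07 and 0.07 m and z of capsule5 in the frame of tray between 0 and 0.05 m)) and x of scoop in the frame of mat between -0.12 and 0.12 m and y of scoop in the frame of mat between -0.07 and 0.07 m and z of scoop in the frame of mat below 0.012 m and angle between scoop's own z axis and vertical below 0.15 rad and linear speed of scoop below 0.02 m/s); the robot touches nothing.
It fails at once if the fingers touch a capsule (contact force between the fingers and capsule0 above 0.3 N or contact force between the fingers and capsule1 above 0.3 N or contact force between the fingers and capsule2 above 0.3 N or contact force between the fingers and capsule3 above 0.3 N or contact force between the fingers and capsule4 above 0.3 N or contact force between the fingers and capsule5 above 0.3 N).
It fails at once if the tape, a vial, the marker or the knife is moved more than 30 mm (distance of any of tape, vial0, vial1, marker, knife from where it was at the start of the episode above 0.03 m).
It fails at once if a vial is knocked over (angle between any of vial0, vial1's own z axis and vertical above 0.6 rad).
It also fails if it takes over 72 s, if anything falls off the work surface, if the arm or the gripper's body presses on something with over 40 N, if the wrist force passes 120 N, or if a joint passes its speed limit or range.

## Robot

A 7-joint arm with a two-finger parallel gripper is mounted at the origin on the work surface. World frame = base frame: x ahead of the robot, y to its left, z up, the work surface at z = 0. Lengths are in m, angles in rad, forces in N, time in s.
With the tool pointing down it reaches from about 0.425 to 0.875 m from the base axis. Payload 4.7 kg.
Tool frame: the origin (TCP) lies at the very end of the fingers, on their centre line; the grasp point (between the pads) lies 19 mm behind it; z points along the fingers, y is the line along which they close (so a half turn about z gives the same grasp; the last joint's range is limited). The gripper opens to 85 mm and grips with 20 to 120 N. Pads are 22 mm wide; open, the fingers measure 114 mm over their backs; the gripper's body (76 mm by 85 mm) begins 54 mm behind the grasp point. The pads swing forward as they close: fully open they stand 13 mm farther back than shut.
Start: joints at [-1.209, 0.321, -0.07, 1.45, 0.023, 1.371, -0.057], TCP at [0.222, 0.611, 0.231] pointing down, gripper open.
Joint ranges: [-2.86, 2.86], [-0.3, 2.09], [-1.38, 1.24], [0.06, 2.45], [-1.56, 4.7], [0.09, 2.05], [-2.69, 2.69]. Speed limits (rad/s): [2.57, 2.57, 3.14, 3.14, 3.14, 3.14, 3.14].

## Interface

Orientations are given as a rotation vector (axis times angle).
In Python, from cell import * gives the robot as it stands.
- The arm moves only by the tool step_arm, never from a script. Its argument "increments" is a list of rows, each a list of 3 entries, a list of its own where there are three numbers: the shift along the tool's x, y, z scaled (see below), then the turn about the tool's z scaled (see below), then the closure, from 0 (fully open) to 1 (shut). A call has 1 to 10 rows; each row shifts and turns the commanded pose from where the row before left it, along the tool's axes as they then stand; what a row does not reach is not made up. The controller multiplies each number of a shift by 3 cm and each number of a turn by 6 degrees. A row lasts 1/10 s, in which the tool goes at most 50 mm and 8.59 degrees, less where a joint would pass 70% of its speed; a pose out of reach is approached as far as the arm can. A call with a number of a shift or a turn outside -1 to 1 is refused whole. A call with a gripper value outside its range is refused whole. The fingers move at their own pace and stop on an object; "squeeze" is the grip in N (left out, the last holds). Time passes only in rows, so rows that do not move let the fingers close. It gives the time, the measured TCP pose, the force, the opening and the grip force at its end, in the units of the state.
- state(): the state, without advancing time (a new reading comes with each control period).
- grab_frame(name): name is "scene" or "top" or "wrist"; returns a dict with "pixels" (400x640x3 uint8, red, green, blue), "range_z" (400x640 float32, m along the optical axis (not along the pixel's ray), 0 where there is no reading), "fovy" (degrees; the focal length in pixels is half the picture's height over the tangent of half this angle, whatever the lens; pixels are square), "cx", "cy" (the principal point, pixels), "k1" (the pictures are not rectified: a ray, as slopes to the right and down, at radius r is drawn at 1 + k1 r^2 times it, then the intrinsics apply), "cam_to_world" (4x4, takes a point from camera to world coordinates). Camera axes: x right, y up, looking along -z (the intrinsics and any distortion apply to the point x, -y, -z); pixel columns grow to the right and rows downward; lengths in m; the calibration is good to about 2 mm. A picture is of the moment at which its call begins.
- job_done(): hands the job in; it is judged then, once.
The state is a dict: "clock": time; "joints": joint angles; "dq": joint speeds; "tau": joint torques, N m; "tool_pos": TCP position; "tool_rot": TCP orientation; "ft_force": force on the tool from outside, world axes, zero at the start; "moment": the same for the moment, N m; "opening": finger opening in m; "grasp_force": force on a finger pad.
Only numpy, scipy, OpenCV 4.12 (cv2) and the standard library are available. Lean on these libraries where they do the work, as an engineer would, in place of code of your own. Each camera call takes 0.05 s, during which the arm holds its last target. There are 200 camera calls.

## Working session

There is one attempt and no reset: what is moved stays moved. The work goes in short steps, Python scripts to look and compute and a tool call to move; the robot and the scene stay as the last step left them, time stands still between calls to the robot, and variables do not carry over. Pictures are saved under pics/ and viewed, at most 10 in all, crops included, and the job is handed in when it is done.

Besides the shell and the picture viewer there is one more tool, called after ">>>" as name([rows], argument=value, ...), one row to a line, values as JSON. step_arm: Moves the arm, as the interface text tells. Its arguments: {"type":"object","properties":{"increments":{"type":"array","items":{"type":"array"}},"squeeze":{"type":"number"}},"required":["increments"]}

```bash
mkdir -p pics
cat > h.py <<'E'
from cell import *
import numpy as np, cv2
from scipy.spatial.transform import Rotation as R
def save(f,name,crop=None,s=1):
    p=f["pixels"][:,:,::-1]
    if crop: p=p[crop[1]:crop[3],crop[0]:crop[2]]
    cv2.imwrite("pics/"+name,cv2.resize(p,None,fx=s,fy=s,interpolation=cv2.INTER_CUBIC))
def world(f,uv,z=None):
    uv=np.atleast_2d(np.array(uv,float)); fl=200/np.tan(np.radians(f["fovy"])/2)
    K=np.array([[fl,0,f["cx"]],[0,fl,f["cy"]],[0,0,1]])
    n=cv2.undistortPoints(uv[:,None],K,np.array([f["k1"],0,0,0.]))[:,0]
    d=np.c_[n[:,0],-n[:,1],-np.ones(len(n))]
    T=f["cam_to_world"]
    if z is None:
        r=np.array([f["range_z"][int(round(v)),int(round(u))] for u,v in uv])[:,None]
        return d*r@T[:3,:3].T+T[:3,3]
    dw=d@T[:3,:3].T
    return T[:3,3]+dw*((z-T[2,3])/dw[:,2])[:,None]
E
python3 - <<'E'
from h import *
import pickle
for n in("top","scene"):
    f=grab_frame(n); save(f,n+"0.png",s=1.25); pickle.dump(f,open(n+"0.pkl","wb")); print(n,f["cam_to_world"].round(3),f["fovy"],f["k1"])
s=state();print(s["clock"],s["tool_pos"],s["tool_rot"],R.from_rotvec(s["tool_rot"]).as_matrix().round(3))
E
```

```text
top [[-0.077  0.976 -0.205  0.205]
 [-0.997 -0.074  0.022  0.138]
 [ 0.006  0.206  0.978  1.354]
 [ 0.     0.     0.     1.   ]] 53.811078518558745 -0.047061074612472865
scene [[-0.789 -0.462  0.405  0.898]
 [ 0.614 -0.609  0.502  0.636]
 [ 0.014  0.645  0.764  0.89 ]
 [ 0.     0.     0.     1.   ]] 53.8177684513928 -0.019794322281712868
0.1 [0.22140474 0.6106172  0.23033424] [-5.43467157e-01 -3.09398363e+00  2.67805863e-03] [[-0.94   0.341 -0.001]
 [ 0.341  0.94  -0.002]
 [-0.    -0.002 -1.   ]]
```

View pics/top0.png

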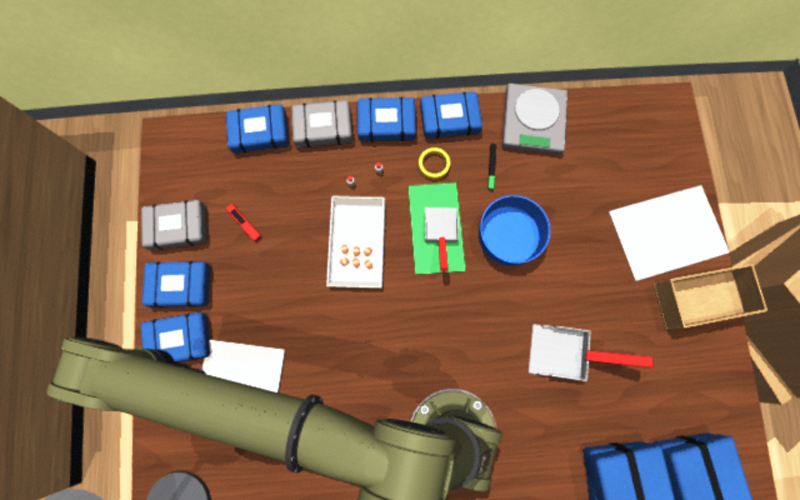

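View pics/scene0.png

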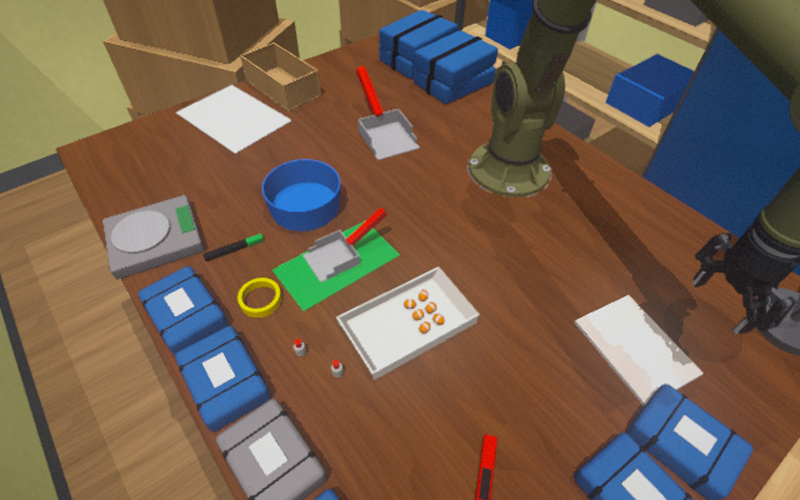

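The tray is at (357,242) with six capsules at about (356,256), and the tub is at (515,230). There are two scoops. One sits on the green mat at (441,230), with a pan about 33 px wide against the 50 px (140 mm) mat. The other lies on the table at (565,352), with a pan about 57 px wide. The mat scoop's pan works out at about 92 mm, so it is the one meant. I'll confirm it in an enlarged crop.

Run:
```python
from h import *
import pickle
f=pickle.load(open("top0.pkl","rb")); save(f,"crop0.png",(250,140,450,240),4)
```

```text
(no output)
```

View pics/crop0.png

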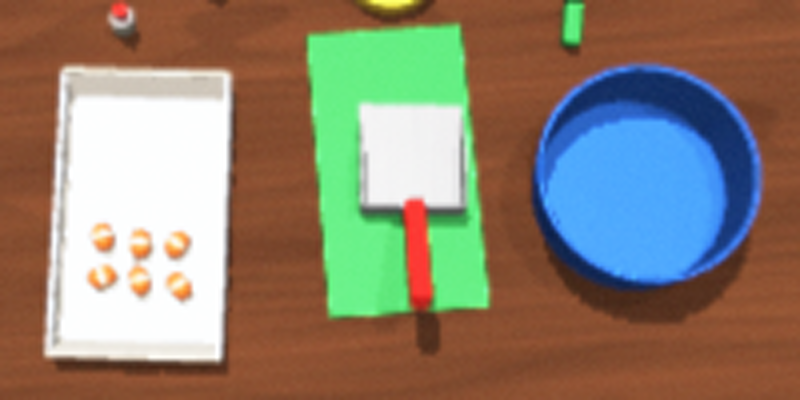

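The crop shows the mat scoop: pan corners at about (361,104) to (466,212), handle end at (422,305). The capsules lie in rows at about y 240 and y 281. The tub rim spans x 537 to 762, and the tray rim corners are (62,68), (231,71), (222,360) and (46,355).

Run:
```python
from h import *
import pickle
f=pickle.load(open("top0.pkl","rb"))
W=lambda p,z: world(f,np.array(p)/4+[250-.375,140-.375],z)[:,:2]
def pr(n,a): print(n,(a*1000).round(0).tolist())
def ang(d): return np.degrees(np.arctan2(d[1],d[0])).round(1)
t=W([(62,68),(231,71),(222,360),(46,355)],.03); pr("tray",t); pr("c",t.mean(0)); print("x dir",ang(t[2]+t[3]-t[0]-t[1]),np.linalg.norm(t[2]+t[3]-t[0]-t[1])/2)
pr("caps",W([(103,237),(141,243),(177,243),(102,277),(140,281),(179,287)],.014))
m=W([(307,34),(460,24),(490,306),(330,318)],.003); pr("mat",m); pr("c",m.mean(0)); print(ang(m[0]+m[1]-m[2]-m[3]))
l=W([(361,104),(462,106)],.005); b=W([(362,212),(466,212)],.035); e=W([(422,305)],.09); hb=W([(414,203)],.04)
pr("lip",l);pr("back",b);pr("hend",e);pr("hbase",hb)
d=l.mean(0)-b.mean(0);print("scoop dir",ang(d),np.linalg.norm(d),"w",np.linalg.norm(l[0]-l[1])); d=hb[0]-e[0]; print("handle dir",ang(d),np.linalg.norm(d), "lip->end",ang(l.mean(0)-e[0]),np.linalg.norm(l.mean(0)-e[0]))
r=W([(537,180),(762,180),(650,66),(645,290)],.075);pr("tub",r)
# handle points from depth
g=np.array([(u,v) for u in range(340,365) for v in range(185,220)])
px=f["pixels"]; red=[(u,v) for u,v in g if px[v,u,0]>150 and px[v,u,1]<70 and px[v,u,2]<80]
P=world(f,red); 
for p in P[::6]: print((p*1000).round(0),end=" ")
```

```text
tray [[668.0, 280.0], [654.0, 132.0], [398.0, 158.0], [414.0, 306.0]]
c [534.0, 219.0]
x dir 174.2 0.256071186650157
caps [[516.0, 254.0], [509.0, 221.0], [506.0, 190.0], [481.0, 257.0], [475.0, 224.0], [467.0, 191.0]]
mat [[693.0, 61.0], [692.0, -78.0], [432.0, -78.0], [432.0, 62.0]]
c [562.0, -8.0]
-0.2
lip [[623.0, 18.0], [614.0, -72.0]]
back [[517.0, 29.0], [510.0, -61.0]]
hend [[422.0, -9.0]]
hbase [[520.0, -16.0]]
scoop dir -5.8 0.10571981726993786 w 0.09042643376803806
handle dir -4.4 0.09803093710231708 lip->end -5.3 0.19699954377283896
tub [[524.0, -117.0], [510.0, -308.0], [617.0, -225.0], [423.0, -196.0]]
[514.  -8.  44.] [513. -11.  46.] [490.  -8.  58.] [466.  -4.  71.] [502. -13.  50.] [477.  -9.  67.] [454.  -6.  82.] [432.  -2.  94.] [504. -16.  54.] [480. -13.  68.] [458. -10.  77.] [435.  -6.  93.] [512. -21.  49.] [489. -18.  55.] [466. -15.  68.] [442. -10.  90.] [423.  -9.  84.] [458. -16.  76.] [434. -12.  93.] [428. -15.  90.]
```

```bash
cat > plan.py <<'E'
from h import *
import json
def plan(segs,clo,start=None,tb=3):
    """segs: (x,y,z[m],yaw deg,nrows). prints rows; smooth=min-jerk-free linear"""
    s=state(); M=R.from_rotvec(s["tool_rot"]).as_matrix()
    p=np.array(s["tool_pos"]); a=np.degrees(np.arctan2(M[1,0],M[0,0]))
    if start: p=np.array(start[:3]);a=start[3]
    rows=[]
    for x,y,z,yaw,n in segs:
        for k in range(n,0,-1):
            d=(np.array([x,y,z])-p)/k; t=-(yaw-a)/k
            c,sn=np.cos(np.radians(a)),np.sin(np.radians(a))
            T=np.array([[c,sn,0],[sn,-c,0],[0,0,-1]])
            q=np.clip((T@d/.03).round(2),-1,1); tt=float(np.clip(round(t/6,2),-1,1))
            rows.append([[float(v) for v in q],tt,clo]); p=p+T.T@q*.03; a-=tt*6
    for i in range(0,len(rows),10): print(json.dumps(rows[i:i+10]).replace(" ",""))
    print("end",p.round(4),round(a,1))
E
python3 -c "
from plan import *
plan([(.470,-.011,.14,-5.5,28)],0)"
```

```text
[[[-0.53,-0.59,0.11],0.99,0],[[-0.59,-0.54,0.11],0.99,0],[[-0.64,-0.47,0.11],0.99,0],[[-0.69,-0.4,0.11],0.99,0],[[-0.73,-0.33,0.11],0.98,0],[[-0.76,-0.26,0.11],0.99,0],[[-0.78,-0.18,0.11],0.98,0],[[-0.79,-0.09,0.11],0.99,0],[[-0.8,-0.01,0.11],0.98,0],[[-0.79,0.07,0.11],0.99,0]]
[[[-0.78,0.15,0.11],0.98,0],[[-0.76,0.23,0.11],0.99,0],[[-0.74,0.31,0.11],0.98,0],[[-0.7,0.38,0.11],0.99,0],[[-0.66,0.45,0.11],0.98,0],[[-0.61,0.52,0.1],0.99,0],[[-0.55,0.58,0.11],0.98,0],[[-0.49,0.63,0.1],0.99,0],[[-0.42,0.68,0.11],0.98,0],[[-0.35,0.71,0.1],0.99,0]]
[[[-0.27,0.75,0.11],0.98,0],[[-0.19,0.77,0.1],0.99,0],[[-0.11,0.79,0.11],0.98,0],[[-0.03,0.79,0.1],0.99,0],[[0.05,0.79,0.11],0.98,0],[[0.13,0.79,0.1],0.99,0],[[0.21,0.77,0.11],0.98,0],[[0.29,0.74,0.1],0.99,0]]
end [ 0.47  -0.011  0.14 ] -5.5
```

>>> step_arm([
  [[-0.53,-0.59,0.11],0.99,0],
  [[-0.59,-0.54,0.11],0.99,0],
  [[-0.64,-0.47,0.11],0.99,0],
  [[-0.69,-0.4,0.11],0.99,0],
  [[-0.73,-0.33,0.11],0.98,0],
  [[-0.76,-0.26,0.11],0.99,0],
  [[-0.78,-0.18,0.11],0.98,0],
  [[-0.79,-0.09,0.11],0.99,0],
  [[-0.8,-0.01,0.11],0.98,0],
  [[-0.79,0.07,0.11],0.99,0],
])

```text
clock: 1.1
tool_pos: [0.3108, 0.3877, 0.1978]
tool_rot: [2.006, 2.417, -0.001]
ft_force: [0.6, 0.2, -0.2]
opening: 0.0854
grasp_force: 0.0
```

>>> step_arm([
  [[-0.78,0.15,0.11],0.98,0],
  [[-0.76,0.23,0.11],0.99,0],
  [[-0.74,0.31,0.11],0.98,0],
  [[-0.7,0.38,0.11],0.99,0],
  [[-0.66,0.45,0.11],0.98,0],
  [[-0.61,0.52,0.1],0.99,0],
  [[-0.55,0.58,0.11],0.98,0],
  [[-0.49,0.63,0.1],0.99,0],
  [[-0.42,0.68,0.11],0.98,0],
  [[-0.35,0.71,0.1],0.99,0],
])

```text
clock: 2.1
tool_pos: [0.3992, 0.1656, 0.1658]
tool_rot: [-2.938, -1.113, 0.001]
ft_force: [0.6, -0.1, -0.3]
opening: 0.0854
grasp_force: 0.0
```

>>> step_arm([
  [[-0.27,0.75,0.11],0.98,0],
  [[-0.19,0.77,0.1],0.99,0],
  [[-0.11,0.79,0.11],0.98,0],
  [[-0.03,0.79,0.1],0.99,0],
  [[0.05,0.79,0.11],0.98,0],
  [[0.13,0.79,0.1],0.99,0],
  [[0.21,0.77,0.11],0.98,0],
  [[0.29,0.74,0.1],0.99,0],
])

```text
clock: 2.9
tool_pos: [0.4701, -0.0115, 0.1407]
tool_rot: [-3.138, 0.158, 0.001]
ft_force: [0.2, 0.4, -0.2]
opening: 0.0851
grasp_force: 0.0
```

Run:
```python
from plan import *
f=grab_frame("wrist"); save(f,"wrist1.png"); import pickle; pickle.dump(f,open("w1.pkl","wb"))
s=state(); print(s["clock"],s["tool_pos"],s["joints"])
# handle reds between heights
h,w=f["pixels"].shape[:2]; v,u=np.mgrid[0:h:3,0:w:3]; u=u.ravel();v=v.ravel()
px=f["pixels"][v,u].astype(int); k=(px[:,0]>120)&(px[:,1]<70)&(px[:,2]<80)&(f["range_z"][v,u]>0)
P=world(f,np.c_[u[k],v[k]]); P=P[(P[:,2]>.03)&(P[:,2]<.12)]
for x in np.arange(.42,.53,.01):
    q=P[abs(P[:,0]-x)<.005]
    if len(q): print(round(x,3),len(q),q[:,1].min().round(4),q[:,1].max().round(4),np.median(q[:,2]).round(4))
plan([(.470,-.011,.040,-5.5,5)],0)
```

```text
2.95 [ 0.47107799 -0.01586608  0.14048816] [-0.58047601 -0.0072031   0.55874248  2.01321609  0.00718679  1.1339948
 -1.70485753]
0.43 14 -0.0141 -0.0005 0.0932
0.44 18 -0.0145 -0.001 0.091
0.45 36 -0.0164 -0.0021 0.0843
0.46 35 -0.0175 -0.0028 0.0782
0.47 34 -0.0186 -0.0038 0.0727
0.48 34 -0.0197 -0.0046 0.0671
0.49 34 -0.0206 -0.0057 0.0611
0.5 32 -0.0218 -0.0066 0.0548
0.51 31 -0.0228 -0.0074 0.049
0.52 30 -0.0238 -0.0085 0.0436
0.53 1 -0.0167 -0.0167 0.0401
[[[-0.01,-0.03,0.67],-0.03,0],[[-0.01,-0.03,0.67],-0.02,0],[[-0.01,-0.03,0.67],-0.03,0],[[-0.01,-0.03,0.67],-0.02,0],[[-0.01,-0.04,0.67],-0.03,0]]
end [ 0.4701 -0.0109  0.04  ] -5.5
```

View pics/wrist1.png

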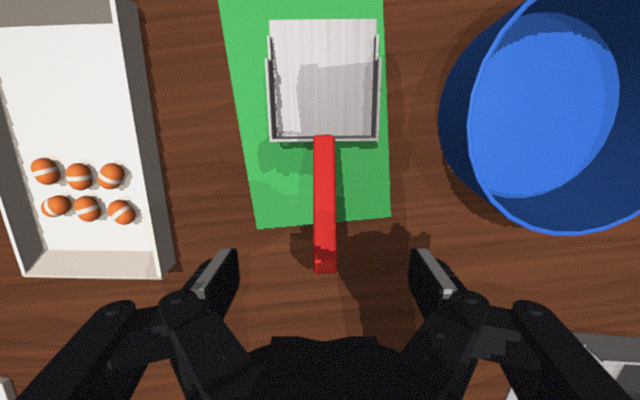

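The wrist view shows the red handle at (325,200), centred between the fingers and running up to the small pan at (325,80). I'll go down and grip.

>>> step_arm([
  [[0,0,0.8],0,0],
  [[0,0,0.8],0,0],
  [[0,0,0.8],0,0],
  [[0,0,0.8],0,0],
  [[0,0,0.15],0,0],
  [[0,0,0],0,1],
  [[0,0,0],0,1],
  [[0,0,0],0,1],
  [[0,0,0],0,1],
  [[0,0,0],0,1],
], squeeze=80)

```text
clock: 3.95
tool_pos: [0.4708, -0.0105, 0.0414]
tool_rot: [-3.137, 0.152, -0.002]
ft_force: [-1.4, 0.8, 5.7]
opening: 0.0167
grasp_force: 77.8
```

>>> step_arm([
  [[0,0,0],0,1],
  [[0,0,0],0,1],
  [[0,0,0],0,1],
  [[0,0,0],0,1],
])

```text
clock: 4.35
tool_pos: [0.4708, -0.0105, 0.0414]
tool_rot: [-3.137, 0.152, -0.002]
ft_force: [-1.9, -0.0, 5.9]
opening: 0.017
grasp_force: 77.8
```

Run:
```python
from plan import *
import pickle
f=pickle.load(open("top0.pkl","rb"))
px=f["pixels"]; 
v,u=np.mgrid[125:155,270:315]; u=u.ravel();v=v.ravel(); c=px[v,u].astype(int)
k=(c[:,0]>140)&(c[:,1]<90)&(c[:,2]<90)&(c[:,0]-c[:,1]>90)
for lo,hi in((270,290),(295,315)):
    m=k&(u>=lo)&(u<hi); q=np.c_[u[m],v[m]].mean(0); print(m.sum(),q,world(f,q,.045).round(3))
plan([(.470,-.011,.17,-5.5,6),(.58,.10,.175,90,16),(.70,.205,.175,174.2,15)],1,start=(.470,-.011,.0405,-5.5))
```

```text
12 [279.5        141.58333333] [[0.714 0.226 0.045]]
13 [302.46153846 131.        ] [[0.748 0.142 0.045]]
[[[0.0,0.0,-0.72],-0.0,1],[[0.0,0.0,-0.72],-0.0,1],[[0.0,0.0,-0.72],-0.0,1],[[0.0,0.0,-0.72],-0.0,1],[[0.0,0.0,-0.72],-0.0,1],[[0.0,0.0,-0.72],-0.0,1],[[0.21,-0.25,-0.01],-0.99,1],[[0.23,-0.23,-0.01],-1.0,1],[[0.25,-0.2,-0.01],-0.99,1],[[0.27,-0.18,-0.01],-1.0,1]]
[[[0.29,-0.15,-0.01],-0.99,1],[[0.3,-0.12,-0.01],-1.0,1],[[0.32,-0.08,-0.01],-0.99,1],[[0.32,-0.05,-0.01],-1.0,1],[[0.33,-0.02,-0.01],-0.99,1],[[0.33,0.02,-0.01],-1.0,1],[[0.32,0.05,-0.01],-0.99,1],[[0.31,0.08,-0.01],-1.0,1],[[0.3,0.12,-0.01],-0.99,1],[[0.29,0.15,-0.01],-1.0,1]]
[[[0.28,0.18,-0.01],-0.99,1],[[0.25,0.2,-0.01],-1.0,1],[[0.23,0.27,-0.0],-0.94,1],[[0.21,0.29,-0.0],-0.94,1],[[0.18,0.31,-0.0],-0.93,1],[[0.15,0.32,-0.0],-0.94,1],[[0.11,0.34,-0.0],-0.93,1],[[0.08,0.34,-0.0],-0.94,1],[[0.05,0.35,-0.0],-0.93,1],[[0.01,0.35,-0.0],-0.93,1]]
[[[-0.02,0.35,-0.0],-0.94,1],[[-0.06,0.35,-0.0],-0.93,1],[[-0.09,0.34,-0.0],-0.94,1],[[-0.13,0.33,-0.0],-0.93,1],[[-0.16,0.32,-0.0],-0.94,1],[[-0.18,0.3,-0.0],-0.93,1],[[-0.22,0.29,-0.0],-0.94,1]]
end [0.7001 0.205  0.1749] 174.2
```

>>> step_arm([
  [[0,0,-0.4],0,1],
  [[0,0,-0.72],0,1],
  [[0,0,-0.8],0,1],
  [[0,0,-0.8],0,1],
  [[0,0,-0.8],0,1],
  [[0,0,-0.8],0,1],
  [[0.21,-0.25,-0.01],-0.99,1],
  [[0.23,-0.23,-0.01],-1,1],
  [[0.25,-0.2,-0.01],-0.99,1],
  [[0.27,-0.18,-0.01],-1,1],
])

```text
clock: 5.35
tool_pos: [0.4974, 0.0173, 0.1717]
tool_rot: [-3.1, -0.507, 0.001]
ft_force: [-0.4, -0.0, -2.4]
opening: 0.0169
grasp_force: 78.2
```

>>> step_arm([
  [[0.29,-0.15,-0.01],-0.99,1],
  [[0.3,-0.12,-0.01],-1,1],
  [[0.32,-0.08,-0.01],-0.99,1],
  [[0.32,-0.05,-0.01],-1,1],
  [[0.33,-0.02,-0.01],-0.99,1],
  [[0.33,0.02,-0.01],-1,1],
  [[0.32,0.05,-0.01],-0.99,1],
  [[0.31,0.08,-0.01],-1,1],
  [[0.3,0.12,-0.01],-0.99,1],
  [[0.29,0.15,-0.01],-1,1],
])

```text
clock: 6.35
tool_pos: [0.5663, 0.0865, 0.1745]
tool_rot: [-2.436, -1.983, 0.001]
ft_force: [0.0, -0.9, -2.0]
opening: 0.0171
grasp_force: 78.2
```

>>> step_arm([
  [[0.28,0.18,-0.01],-0.99,1],
  [[0.25,0.2,-0.01],-1,1],
  [[0.23,0.27,0],-0.94,1],
  [[0.21,0.29,0],-0.94,1],
  [[0.18,0.31,0],-0.93,1],
  [[0.15,0.32,0],-0.94,1],
  [[0.11,0.34,0],-0.93,1],
  [[0.08,0.34,0],-0.94,1],
  [[0.05,0.35,0],-0.93,1],
  [[0.01,0.35,0],-0.93,1],
])

```text
clock: 7.35
tool_pos: [0.6442, 0.1565, 0.1751]
tool_rot: [-1.2, -2.903, 0.001]
ft_force: [0.3, 0.1, -1.7]
opening: 0.0166
grasp_force: 78.2
```

>>> step_arm([
  [[-0.02,0.35,0],-0.94,1],
  [[-0.06,0.35,0],-0.93,1],
  [[-0.09,0.34,0],-0.94,1],
  [[-0.13,0.33,0],-0.93,1],
  [[-0.16,0.32,0],-0.94,1],
  [[-0.18,0.3,0],-0.93,1],
  [[-0.22,0.29,0],-0.94,1],
  [[0,0,0],0,1],
])

```text
clock: 8.15
tool_pos: [0.7005, 0.2066, 0.1746]
tool_rot: [-0.157, -3.137, -0.0]
ft_force: [-0.3, -0.0, -2.0]
opening: 0.017
grasp_force: 78.1
```

Run:
```python
from plan import *
import pickle
s=state(); M=R.from_rotvec(s["tool_rot"]).as_matrix(); print(s["clock"],s["tool_pos"],M[:,0].round(3),M[:,2].round(3),s["joints"])
f=grab_frame("scene"); pickle.dump(f,open("s1.pkl","wb"))
g=grab_frame("top"); pickle.dump(g,open("t1.pkl","wb")); 
a=cv2.resize(f["pixels"][140:340,220:420],(500,500),interpolation=2); b=cv2.resize(g["pixels"][120:240,240:312],(300,500),interpolation=2)
cv2.imwrite("pics/chk1.png",np.hstack([a,b])[:,:,::-1])
```

```text
8.15 [0.70046405 0.20661798 0.17458875] [-0.995  0.1    0.   ] [-0.  0. -1.] [-0.43701198  0.51966805  0.16880221  1.29803282 -0.08639369  1.33107615
  1.20099935]
```

View pics/chk1.png

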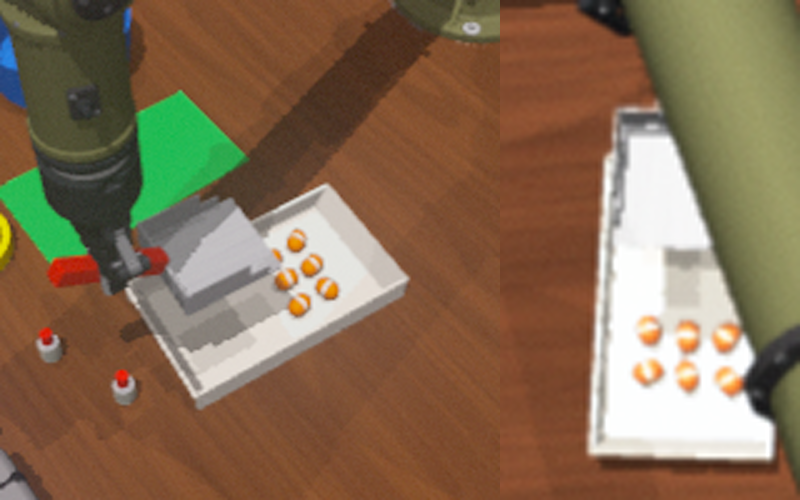

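The view shows the scoop held level over the empty half. Its lip runs in crop from about (232,200) to (277,265), and all six capsules are ahead of the mouth. I'll check the pan pose with depth.

Run:
```python
from plan import *
import pickle
f=pickle.load(open("s1.pkl","rb"))
P=world(f,np.array([(238,205),(272,260),(225,215),(250,262),(205,225),(225,268),(185,235),(200,275)])/2.5+[220-.3,140-.3]); print(P.round(4))
# plane fit over pan floor patch
v,u=np.mgrid[224:246,300:322];Q=world(f,np.c_[u.ravel(),v.ravel()]);A=np.c_[Q[:,:2],np.ones(len(Q))]
k=np.abs(Q[:,2]-np.median(Q[:,2]))<.006
c,*_=np.linalg.lstsq(A[k],Q[k,2],rcond=None);print(c,k.mean(),np.median(Q[:,2]))
t=pickle.load(open("top0.pkl","rb")); print("tray floor",world(t,[(275+i,175) for i in range(0,25,6)])[:,2], world(t,[(258,205),(285,170)]))
plan([(.684,.2045,.06,174.2,10)],1,start=(.700,.205,.1749,174.2))
```

```text
[[0.5464 0.1893 0.1386]
 [0.5606 0.2586 0.1397]
 [0.5636 0.1914 0.139 ]
 [0.5771 0.2472 0.1379]
 [0.5853 0.189  0.1384]
 [0.599  0.2382 0.1373]
 [0.6077 0.1881 0.1403]
 [0.6223 0.2316 0.1393]]
[-0.00482648 -0.00510398  0.14233959] 0.9586776859504132 0.13836012926305263
tray floor [5.97835177e-05 4.46555627e-03 3.17654096e-03 4.65402267e-03
 8.49222223e-04] [[0.50199986 0.31706951 0.00114122]
 [0.62147445 0.21480542 0.00435396]]
[[[0.05,-0.01,0.38],-0.0,1],[[0.05,-0.01,0.38],-0.0,1],[[0.05,-0.01,0.38],-0.0,1],[[0.05,-0.01,0.38],-0.0,1],[[0.05,-0.01,0.39],-0.0,1],[[0.06,-0.0,0.38],-0.0,1],[[0.05,-0.01,0.39],-0.0,1],[[0.06,-0.0,0.38],-0.0,1],[[0.05,-0.01,0.39],-0.0,1],[[0.06,-0.0,0.38],-0.0,1]]
end [0.684  0.2045 0.06  ] 174.2
```

>>> step_arm([
  [[0.06,0,0.4],0,1],
  [[0.1,0,0.7],0,1],
  [[0.1,0,0.8],0,1],
  [[0.1,0,0.8],0,1],
  [[0.1,0,0.7],0,1],
  [[0.1,0,0.5],0,1],
  [[0.04,0,0.3],0,1],
  [[0,0,0.15],0,1],
  [[0,0,0.05],0,1],
  [[0,0,0.03],0,1],
])

```text
clock: 9.25
tool_pos: [0.6832, 0.2073, 0.043]
tool_rot: [0.16, 3.136, 0.001]
ft_force: [-0.4, 0.6, -1.3]
opening: 0.0169
grasp_force: 78.1
```

>>> step_arm([
  [[0,-0.1,0.04],0,1],
  [[0.1,0,0.02],0,1],
  [[0.2,0,0],0,1],
  [[0.3,0,0],0,1],
  [[0.4,0,0],0,1],
  [[0.4,0,0],0,1],
  [[0.4,0,0],0,1],
  [[0.4,0,0],0,1],
  [[0.4,0,0],0,1],
  [[0.4,0,0],0,1],
])

```text
clock: 10.25
tool_pos: [0.5947, 0.2129, 0.0426]
tool_rot: [0.161, 3.132, 0.002]
ft_force: [5.1, -1.4, 5.8]
opening: 0.0167
grasp_force: 79.1
```

Run:
```python
from plan import *
import pickle
s=state(); print(s["clock"],s["tool_pos"],s["ft_force"])
f=grab_frame("scene"); pickle.dump(f,open("s2.pkl","wb"))
g=grab_frame("top"); pickle.dump(g,open("t2.pkl","wb")); 
a=cv2.resize(f["pixels"][180:330,250:400],(500,500),interpolation=2); b=cv2.resize(g["pixels"][150:240,246:300],(300,500),interpolation=2)
cv2.imwrite("pics/chk2.png",np.hstack([a,b])[:,:,::-1])
```

```text
10.25 [0.59466171 0.21289117 0.04256978] [ 5.083136   -1.36422476  5.84184495]
```

View pics/chk2.png

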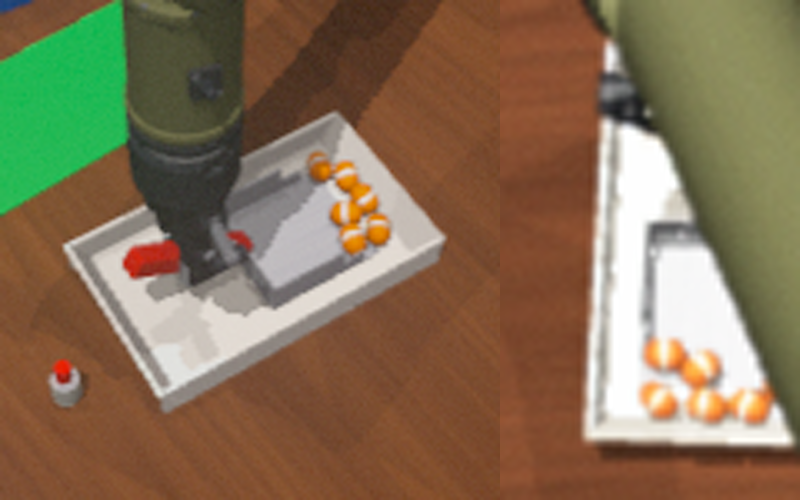

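Two capsules are already on the pan floor, and the front row sits against the end wall. One capsule, at crop (318,165), is at the pan's side. I'll keep pushing gently to the corner.

>>> step_arm([
  [[0.25,0,0],0,1],
  [[0.2,0,0],0,1],
  [[0.15,0,0],0,1],
  [[0.1,0,0],0,1],
])

```text
clock: 10.75
tool_pos: [0.574, 0.2152, 0.0425]
tool_rot: [0.16, 3.132, 0.002]
ft_force: [5.7, -0.7, 5.1]
opening: 0.017
grasp_force: 79.1
```

>>> step_arm([
  [[0.1,0,0],0,1],
  [[0.06,0,-0.08],0,1],
])

```text
clock: 10.95
tool_pos: [0.5723, 0.2154, 0.0455]
tool_rot: [0.16, 3.125, 0.003]
ft_force: [10.4, -0.7, 0.1]
opening: 0.0167
grasp_force: 78.5
```

Run:
```python
from plan import *
s=state(); print(s["clock"],s["tool_pos"],s["ft_force"])
f=grab_frame("scene"); g=grab_frame("top")
a=cv2.resize(f["pixels"][180:280,290:390],(500,500),interpolation=2); b=cv2.resize(g["pixels"][180:240,254:290],(300,500),interpolation=2)
cv2.imwrite("pics/chk3.png",np.hstack([a,b])[:,:,::-1])
```

```text
10.95 [0.57226897 0.21543092 0.04553013] [10.43788148 -0.72898689  0.05919758]
```

View pics/chk3.png

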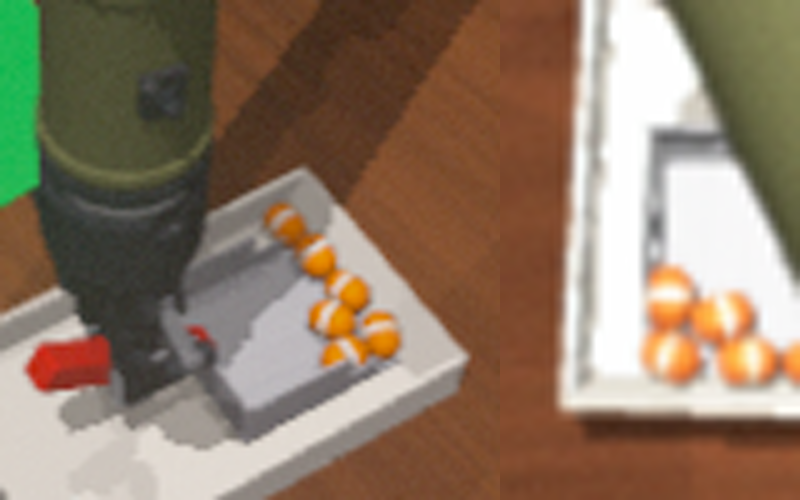

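Force is 10 N against the end wall. Five capsules appear to be in the pan, with one outside at crop (285,220). I'll lift along the slope, then straight up.

>>> step_arm([
  [[0.05,0,-0.1],0,1],
  [[0.06,0,-0.1],0,1],
  [[0.06,0,-0.1],0,1],
  [[0.06,0,-0.1],0,1],
  [[0.04,0,-0.15],0,1],
  [[0,0,-0.25],0,1],
  [[0,0,-0.35],0,1],
  [[0,0,-0.4],0,1],
  [[0,0,-0.4],0,1],
  [[0,0,-0.25],0,1],
])

```text
clock: 12.05
tool_pos: [0.559, 0.2171, 0.1102]
tool_rot: [0.159, 3.137, 0.001]
ft_force: [0.6, 1.1, -2.2]
opening: 0.017
grasp_force: 78.3
```

Run:
```python
from plan import *
s=state(); print(s["clock"],s["tool_pos"],s["ft_force"])
f=grab_frame("scene"); g=grab_frame("wrist")
a=cv2.resize(f["pixels"][150:290,270:410],(500,500),interpolation=2); b=cv2.resize(g["pixels"][:,190:510],(300,375),interpolation=2)
b=np.vstack([b,np.zeros((125,300,3),np.uint8)])
cv2.imwrite("pics/chk4.png",np.hstack([a,b])[:,:,::-1])
```

```text
12.05 [0.55902205 0.21714043 0.11016127] [ 0.58463508  1.13952262 -2.17752234]
```

View pics/chk4.png

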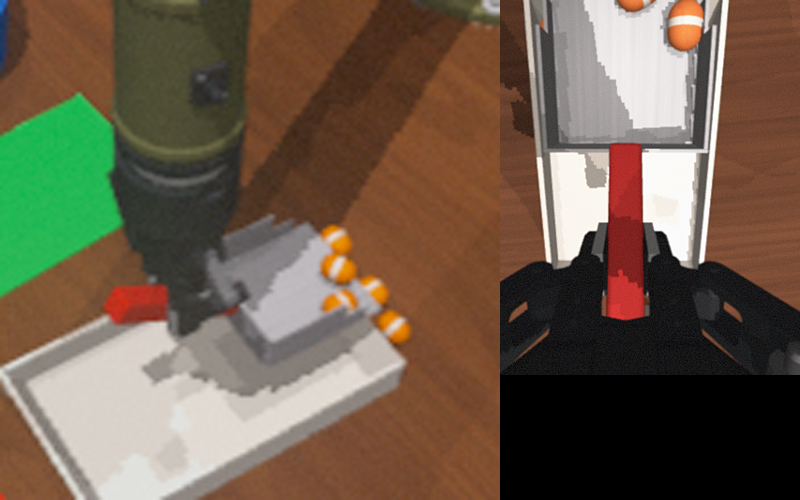

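The pan is raised. Orange blobs are at crop (335,240), (338,268), (340,305), (372,290) and (395,325), and the last may be beyond the lip. I'll measure them all in 3D.

```bash
cat > caps.py <<'E'
from plan import *
def caps(name="scene",roi=None):
    f=grab_frame(name); px=cv2.cvtColor(f["pixels"],cv2.COLOR_RGB2HSV)
    m=((px[...,0]>6)&(px[...,0]<20)&(px[...,1]>190)&(px[...,2]>140)).astype(np.uint8)
    s=state(); T=R.from_rotvec(s["tool_rot"]).as_matrix(); p=np.array(s["tool_pos"]); a=T[:,0]
    if roi: k=np.zeros_like(m);k[roi[1]:roi[3],roi[0]:roi[2]]=1;m*=k
    n,l,st,c=cv2.connectedComponentsWithStats(m)
    print(name,s["clock"],p.round(4))
    for i in range(1,n):
        if st[i,4]<8: continue
        v,u=np.nonzero(l==i); Q=world(f,np.c_[u,v]); Q=Q[f["range_z"][v,u]>0]
        q=np.median(Q,0); d=q-p
        print(c[i].round(0),st[i,4],q.round(3),"scoop x,y,z",round(d[:2]@a[:2]*1000-96.5),round((-a[1]*d[0]+a[0]*d[1])*1000),round((d[2]+.0384)*1000))
    return f
E
python3 -c "
from caps import *
caps('scene',(200,100,450,330)); caps('wrist')"
```

```text
scene 12.2 [0.5591 0.2171 0.1094]
[361. 223.] 12 [0.43  0.233 0.085] scoop x,y,z 33 -2 14
[367. 226.] 25 [0.424 0.248 0.086] scoop x,y,z 41 -17 15
[374. 227.] 12 [0.37  0.23  0.017] scoop x,y,z 93 6 -54
[378. 232.] 26 [0.374 0.247 0.016] scoop x,y,z 90 -11 -55
[362. 234.] 10 [0.453 0.262 0.089] scoop x,y,z 14 -34 18
[383. 236.] 20 [0.374 0.269 0.02 ] scoop x,y,z 93 -33 -51
[385. 242.] 21 [0.381 0.283 0.016] scoop x,y,z 87 -48 -55
wrist 12.25 [0.5587 0.2168 0.1087]
[324.   6.] 11 [0.434 0.23  0.081] scoop x,y,z 29 -1 11
[334.   8.] 21 [0.436 0.236 0.081] scoop x,y,z 28 -6 11
[373.  14.] 12 [0.441 0.255 0.083] scoop x,y,z 24 -26 13
[372.  30.] 10 [0.449 0.254 0.084] scoop x,y,z 17 -26 14
[382.  51.] 19 [0.459 0.259 0.082] scoop x,y,z 7 -32 11
```

Two capsules went over the end wall onto the table, at about (0.372, 0.240) and (0.377, 0.276). They will have to be recovered later. First I'll secure the ones in the pan: back off slowly over the tray, so anything that drops stays in it, then stop sharply so they slide to the back wall.

>>> step_arm([
  [[-0.03,0,0],0,1],
  [[-0.06,0,0],0,1],
  [[-0.09,0,0],0,1],
  [[-0.12,0,0],0,1],
  [[-0.15,0,0],0,1],
  [[-0.18,0,0],0,1],
  [[-0.21,0,0],0,1],
  [[-0.24,0,0],0,1],
  [[-0.27,0,0],0,1],
  [[-0.3,0,0],0,1],
])

```text
clock: 13.25
tool_pos: [0.6089, 0.2117, 0.1086]
tool_rot: [0.16, 3.137, 0.0]
ft_force: [0.4, 0.1, -2.3]
opening: 0.0167
grasp_force: 78.3
```

>>> step_arm([
  [[-0.33,0,0],0,1],
  [[-0.38,0,0],0,1],
  [[-0.45,0,0],0,1],
  [[0,0,0],0,1],
  [[0,0,0],0,1],
  [[0,0,0],0,1],
])

```text
clock: 13.85
tool_pos: [0.6422, 0.2085, 0.1084]
tool_rot: [-0.159, -3.137, -0.0]
ft_force: [-0.2, -0.6, -2.0]
opening: 0.0167
grasp_force: 78.3
```

Run:
```python
from plan import *
import pickle
s=state(); print(s["clock"],s["tool_pos"],s["ft_force"])
f=grab_frame("scene"); g=grab_frame("wrist"); pickle.dump((f,g,s),open("s5.pkl","wb"))
a=cv2.resize(f["pixels"][140:300,260:420],(500,500),interpolation=2); b=cv2.resize(g["pixels"][:,190:510],(300,375),interpolation=2)
b=np.vstack([b,np.zeros((125,300,3),np.uint8)])
cv2.imwrite("pics/chk5.png",np.hstack([a,b])[:,:,::-1])
```

```text
13.85 [0.64219917 0.20847126 0.10844989] [-0.18495984 -0.64334162 -2.03825748]
```

View pics/chk5.png

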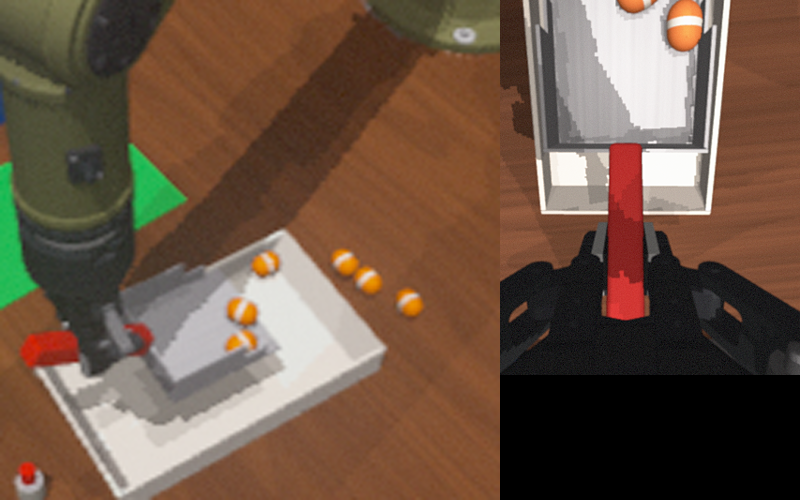

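The view shows two capsules in the pan at crop (241,308) and (241,345), and one in the tray corner at (265,263). Three are on the table at (345,262), (368,280) and (408,302). The two in the pan do not slide, so I'll carry them to the tub, shake them out, and then recover the three.

```bash
sed -i 's|d=(np.array(\[x,y,z\])-p)/k; t=-(yaw-a)/k|w=1/k if not sm else (S((n-k+1)/n)-S((n-k)/n))/(1-S((n-k)/n)); d=(np.array([x,y,z])-p)*w; t=-(yaw-a)*w|; s|,tb=3):|,sm=0):\n    S=lambda u:u*u*(3-2*u)|' plan.py
python3 - <<'E'
from plan import *
import pickle
f,g,s=pickle.load(open("s5.pkl","rb"))
P=world(f,np.array([(345,262),(368,280),(408,302),(265,263)])/3.125+[260-.34,140-.34],.010);print(P.round(3))
s=state();print(s["tool_pos"])
plan([(.733,-.234,.125,174.2,28)],1,start=(.6422,.2085,.1084,174.2),sm=1)
E
```

```text
[[0.367 0.211 0.01 ]
 [0.365 0.238 0.01 ]
 [0.353 0.277 0.01 ]
 [0.425 0.169 0.01 ]]
[0.64220944 0.2085899  0.10865679]
[[[-0.02,-0.05,-0.0],-0.0,1],[[-0.05,-0.16,-0.01],-0.0,1],[[-0.08,-0.25,-0.01],-0.0,1],[[-0.11,-0.34,-0.01],-0.0,1],[[-0.13,-0.41,-0.02],-0.0,1],[[-0.15,-0.49,-0.02],-0.0,1],[[-0.17,-0.55,-0.02],-0.0,1],[[-0.19,-0.6,-0.02],-0.0,1],[[-0.2,-0.65,-0.03],-0.0,1],[[-0.22,-0.69,-0.03],-0.0,1]]
[[[-0.23,-0.72,-0.03],-0.0,1],[[-0.23,-0.74,-0.03],-0.0,1],[[-0.24,-0.76,-0.03],-0.0,1],[[-0.24,-0.77,-0.03],-0.0,1],[[-0.24,-0.77,-0.03],-0.0,1],[[-0.24,-0.76,-0.03],-0.0,1],[[-0.23,-0.75,-0.03],-0.0,1],[[-0.23,-0.72,-0.03],-0.0,1],[[-0.21,-0.69,-0.02],-0.0,1],[[-0.2,-0.65,-0.02],-0.0,1]]
[[[-0.19,-0.6,-0.02],-0.0,1],[[-0.17,-0.55,-0.02],-0.0,1],[[-0.15,-0.49,-0.02],-0.0,1],[[-0.13,-0.41,-0.01],-0.0,1],[[-0.11,-0.34,-0.01],-0.0,1],[[-0.08,-0.25,-0.01],-0.0,1],[[-0.05,-0.16,-0.01],-0.0,1],[[-0.01,-0.05,-0.0],-0.0,1]]
end [ 0.7329 -0.234   0.1249] 174.2
```

>>> step_arm([
  [[-0.02,-0.05,-0.05],0,1],
  [[-0.05,-0.16,-0.1],0,1],
  [[-0.08,-0.25,-0.1],0,1],
  [[-0.11,-0.34,-0.1],0,1],
  [[-0.13,-0.41,-0.1],0,1],
  [[-0.15,-0.49,-0.1],0,1],
  [[-0.17,-0.55,0],0,1],
  [[-0.19,-0.6,0],0,1],
  [[-0.2,-0.65,0],0,1],
  [[-0.22,-0.69,0],0,1],
])

```text
clock: 14.95
tool_pos: [0.6695, 0.077, 0.1251]
tool_rot: [-0.161, -3.137, 0.0]
ft_force: [1.0, -0.5, -2.7]
opening: 0.0168
grasp_force: 78.3
```

>>> step_arm([
  [[-0.23,-0.72,0],0,1],
  [[-0.23,-0.74,0],0,1],
  [[-0.24,-0.76,0],0,1],
  [[-0.24,-0.77,0],0,1],
  [[-0.24,-0.77,0],0,1],
  [[-0.24,-0.76,0],0,1],
  [[-0.23,-0.75,0],0,1],
  [[-0.23,-0.72,0],0,1],
  [[-0.21,-0.69,0],0,1],
  [[-0.2,-0.65,0],0,1],
])

```text
clock: 15.95
tool_pos: [0.715, -0.1495, 0.125]
tool_rot: [-0.162, -3.137, 0.001]
ft_force: [0.5, 1.1, -1.2]
opening: 0.0169
grasp_force: 78.3
```

>>> step_arm([
  [[-0.19,-0.6,0],0,1],
  [[-0.17,-0.55,0],0,1],
  [[-0.15,-0.49,0],0,1],
  [[-0.13,-0.41,0],0,1],
  [[-0.11,-0.34,0],0,1],
  [[-0.08,-0.25,0],0,1],
  [[-0.05,-0.16,0],0,1],
  [[-0.01,-0.05,0],0,1],
])

```text
clock: 16.75
tool_pos: [0.7333, -0.2346, 0.125]
tool_rot: [-0.16, -3.137, -0.0]
ft_force: [-0.2, 0.9, -2.9]
opening: 0.0167
grasp_force: 78.3
```

```bash
sed -i 's/px\[...,1\]>190)&(px\[...,2\]>140)/px[...,1]>150)\&(px[...,2]>110)/; s/m=((px/m0=((px/' caps.py; sed -i 's/^    s=state(); T=/    m=cv2.dilate(cv2.erode(m0,None,iterations=0),None); m=m0\n    s=state(); T=/' caps.py
python3 -c "
from caps import *
import pickle
f=caps('scene',(100,100,450,330)); pickle.dump(f,open('s6.pkl','wb')); caps('wrist')"
```

```text
scene 16.8 [ 0.7333 -0.2345  0.1251]
[121. 133.] 2192 [ 0.774 -0.592  0.   ] scoop x,y,z -173 352 -87
[263. 115.] 1588 [ 0.336 -0.39   0.001] scoop x,y,z 283 195 -85
[367. 105.] 510 [-0.002 -0.203  0.001] scoop x,y,z 638 43 -85
[444. 106.] 104 [-0.237 -0.033 -0.   ] scoop x,y,z 889 -102 -87
[338. 113.] 120 [ 0.108 -0.229  0.001] scoop x,y,z 526 58 -85
[443. 127.] 322 [-0.138  0.049  0.001] scoop x,y,z 799 -194 -85
[176. 135.] 258 [ 0.634 -0.474  0.001] scoop x,y,z -22 249 -85
[199. 122.] 22 [ 0.54  -0.491  0.001] scoop x,y,z 69 275 -86
[220. 120.] 8 [ 0.473 -0.457  0.001] scoop x,y,z 140 248 -86
[231. 124.] 14 [ 0.45  -0.416  0.001] scoop x,y,z 166 210 -85
[205. 126.] 11 [ 0.535 -0.46   0.   ] scoop x,y,z 78 244 -87
[205. 136.] 15 [ 0.558 -0.412  0.   ] scoop x,y,z 60 195 -86
[313. 146.] 619 [ 0.297 -0.148  0.001] scoop x,y,z 347 -41 -86
[188. 135.] 8 [ 0.602 -0.449  0.   ] scoop x,y,z 13 227 -86
[194. 138.] 13 [ 0.596 -0.421  0.001] scoop x,y,z 21 200 -86
[366. 136.] 9 [ 0.116 -0.084  0.002] scoop x,y,z 533 -87 -85
[220. 152.] 24 [ 0.593 -0.205  0.1  ] scoop x,y,z 46 -15 14
[370. 25
[... 1495 characters left out ...]
 308.] 12 [ 0.815  0.18  -0.   ] scoop x,y,z -136 -420 -87
[280. 308.] 13 [0.707 0.262 0.001] scoop x,y,z -20 -492 -86
[298. 315.] 37 [0.681 0.305 0.   ] scoop x,y,z 10 -532 -87
[307. 313.] 10 [0.662 0.313 0.001] scoop x,y,z 30 -537 -86
[292. 318.] 14 [ 0.698  0.3   -0.   ] scoop x,y,z -7 -528 -87
wrist 16.85 [ 0.7333 -0.234   0.1251]
[327.   1.] 56 [ 0.606 -0.219  0.095] scoop x,y,z 32 -2 9
[384.  10.] 490 [ 0.615 -0.191  0.102] scoop x,y,z 26 -30 16
[417.   9.] 10 [ 0.588 -0.142  0.   ] scoop x,y,z 57 -77 -86
[383.  39.] 784 [ 0.628 -0.192  0.102] scoop x,y,z 13 -31 15
[348. 164.] 8 [ 0.71  -0.208 -0.   ] scoop x,y,z -71 -24 -87
[305. 205.] 11 [ 0.746 -0.253  0.001] scoop x,y,z -111 18 -86
```

Both capsules are still in the pan, at scoop x of about 40 and 20. Now a shake stroke: forward and up, then a sharp reverse.

>>> step_arm([
  [[0.33,0,0],0,1],
  [[0.67,0,0],0,1],
  [[1,0,-0.3],0,1],
  [[1,0,-1],0,1],
  [[-1,0,1],0,1],
  [[-1,0,0.3],0,1],
  [[-0.67,0,0],0,1],
  [[-0.33,0,0],0,1],
])

```text
clock: 17.65
tool_pos: [0.7348, -0.2323, 0.1245]
tool_rot: [0.156, 3.138, 0.002]
ft_force: [0.2, 0.4, -0.3]
opening: 0.0171
grasp_force: 78.3
```

```bash
cat > caps.py <<'E'
from plan import *
def caps(name="scene",roi=(90,110,640,399)):
    f=grab_frame(name); px=cv2.cvtColor(f["pixels"],cv2.COLOR_RGB2HSV)
    m=((px[...,0]>4)&(px[...,0]<20)&(px[...,1]>150)&(px[...,2]>90)&(f["range_z"]>0))
    s=state(); T=R.from_rotvec(s["tool_rot"]).as_matrix(); p=np.array(s["tool_pos"]); a=T[:,0]
    v,u=np.nonzero(m); X=world(f,np.c_[u,v]); k=(X[:,2]>.006)&(u>=roi[0])&(u<roi[2])&(v>=roi[1])&(v<roi[3])
    mm=np.zeros(m.shape,np.uint8); mm[v[k],u[k]]=1
    l=cv2.connectedComponents(cv2.dilate(mm,np.ones((3,3),np.uint8)))[1]
    print(name,s["clock"],p.round(4))
    for i in range(1,l.max()+1):
        j=k&(l[v,u]==i)
        if j.sum()<6: continue
        q=np.median(X[j],0); d=q-p
        print((int(np.median(u[j])),int(np.median(v[j]))),j.sum(),q.round(3),"scoop",round(d[:2]@a[:2]*1000-96.5),round((-a[1]*d[0]+a[0]*d[1])*1000),round((d[2]+.0384)*1000))
    return f
E
python3 -c "
from caps import *
caps(); caps('wrist')"
```

```text
scene 17.7 [ 0.7357 -0.2324  0.1245]
(251, 147) 17 [ 0.473 -0.248  0.021] scoop 163 42 -65
(155, 150) 6 [ 0.753 -0.242  0.168] scoop -115 8 82
(177, 152) 7 [ 0.703 -0.235  0.137] scoop -64 6 51
(265, 154) 15 [ 0.454 -0.191  0.022] scoop 188 -14 -64
(374, 226) 88 [0.369 0.225 0.016] scoop 313 -419 -70
(343, 224) 31 [0.435 0.175 0.021] scoop 243 -376 -65
(391, 237) 38 [0.356 0.283 0.016] scoop 332 -475 -70
(383, 376) 23 [0.624 0.529 0.014] scoop 90 -746 -72
wrist 17.75 [ 0.7345 -0.2327  0.1246]
(306, 168) 6 [ 0.69  -0.236  0.123] scoop -52 8 37
(342, 203) 21 [ 0.706 -0.22   0.132] scoop -67 -10 46
(305, 220) 7 [ 0.712 -0.238  0.137] scoop -75 8 51
(517, 224) 8 [ 0.784 -0.05   0.011] scoop -128 -187 -75
(344, 329) 14 [ 0.755 -0.225  0.163] scoop -116 -10 76
```

One stroke emptied both into the tub, at (0.473, -0.248) and (0.454, -0.191).

To recover the three on the table I'll push the mouth against the outside of the tray's end wall. That needs the wrist half a turn round, so I'll put the scoop on its mat and regrip it reversed.

Run:
```python
from plan import *
plan([(.666,-.06,.12,174.2,7),(.658,-.018,.06,174.2,3),(.658,-.018,.041,174.2,2)],1,start=(.735,-.2325,.1245,174.2))
```

```text
[[[0.41,0.78,0.02],-0.0,1],[[0.41,0.78,0.02],-0.0,1],[[0.41,0.79,0.02],-0.0,1],[[0.41,0.78,0.02],-0.0,1],[[0.41,0.79,0.02],-0.0,1],[[0.41,0.78,0.02],-0.0,1],[[0.41,0.79,0.03],-0.0,1],[[0.14,0.45,0.67],-0.0,1],[[0.13,0.46,0.66],-0.0,1],[[0.14,0.45,0.67],-0.0,1]]
[[[-0.0,0.0,0.32],-0.0,1],[[-0.0,0.0,0.31],-0.0,1]]
end [ 0.6579 -0.0181  0.0411] 174.2
```

>>> step_arm([
  [[0.41,0.78,0.02],0,1],
  [[0.41,0.78,0.02],0,1],
  [[0.41,0.79,0.02],0,1],
  [[0.41,0.78,0.02],0,1],
  [[0.41,0.79,0.02],0,1],
  [[0.41,0.78,0.02],0,1],
  [[0.41,0.79,0.03],0,1],
  [[0.14,0.45,0.67],0,1],
  [[0.13,0.46,0.66],0,1],
  [[0.14,0.45,0.67],0,1],
])

```text
clock: 18.75
tool_pos: [0.6555, -0.0188, 0.0609]
tool_rot: [0.158, 3.137, 0.001]
ft_force: [0.6, 0.3, -1.6]
opening: 0.017
grasp_force: 78.5
```

>>> step_arm([
  [[0,0,0.32],0,1],
  [[0,0,0.28],0,1],
  [[0,0,0],0,1],
  [[0,0,0],0,0.4],
  [[0,0,0],0,0.4],
  [[0,0,-0.3],0,0.4],
  [[0,0,-0.9],0,0.4],
  [[0,0,-0.9],0,0.4],
  [[0,0,-0.4],0.5,0.4],
  [[0,0,0],1,0.4],
])

```text
clock: 19.75
tool_pos: [0.6585, -0.0206, 0.122]
tool_rot: [0.41, 3.108, 0.002]
ft_force: [-0.7, -0.4, 0.4]
opening: 0.0512
grasp_force: 0.0
```

>>> step_arm([
  [[0,0,0],1,0.4],
  [[0,0,0],1,0.4],
  [[0,0,0],1,0.4],
  [[0,0,0],1,0.4],
  [[0,0,0],1,0.4],
  [[0,0,0],1,0.4],
  [[0,0,0],1,0.4],
  [[0,0,0],1,0.4],
  [[0,0,0],1,0.4],
  [[0,0,0],1,0.4],
])

```text
clock: 20.75
tool_pos: [0.6567, -0.0203, 0.1189]
tool_rot: [1.914, 2.49, 0.001]
ft_force: [-0.5, -0.4, 0.4]
opening: 0.0513
grasp_force: 0.0
```

>>> step_arm([
  [[0,0,0],1,0.4],
  [[0,0,0],1,0.4],
  [[0,0,0],1,0.4],
  [[0,0,0],1,0.4],
  [[0,0,0],1,0.4],
  [[0,0,0],1,0.4],
  [[0,0,0],1,0.4],
  [[0,0,0],1,0.4],
  [[0,0,0],1,0.4],
  [[0,0,0],1,0.4],
])

```text
clock: 21.75
tool_pos: [0.6567, -0.0202, 0.1188]
tool_rot: [2.903, 1.2, 0.002]
ft_force: [0.2, -0.2, 0.3]
opening: 0.0514
grasp_force: 0.0
```

Run:
```python
from caps import *
caps('top',(200,150,330,260))
f=grab_frame("scene")
v,u=np.mgrid[100:330,120:400];u=u.ravel();v=v.ravel();c=f["pixels"][v,u].astype(int)
k=(c[:,0]>120)&(c[:,1]<70)&(c[:,2]<80); P=world(f,np.c_[u[k],v[k]]); P=P[(P[:,2]>.035)&(P[:,0]<.74)&(abs(P[:,1])<.1)]
for x in np.arange(.6,.72,.012):
    q=P[abs(P[:,0]-x)<.006]
    if len(q): print(x.round(3),len(q),q.min(0).round(3),q.max(0).round(3))
s=state();M=R.from_rotvec(s["tool_rot"]).as_matrix();print(s["tool_pos"],np.degrees(np.arctan2(M[1,0],M[0,0])),s["joints"],s["clock"],s["opening"])
```

```text
top 21.8 [ 0.6567 -0.0201  0.1187]
(301, 223) 11 [0.423 0.171 0.022] scoop -128 300 -59
(286, 241) 56 [0.366 0.224 0.016] scoop -131 378 -64
(272, 246) 26 [0.353 0.273 0.016] scoop -106 422 -65
0.6 4 [ 0.604 -0.013  0.041] [ 0.606 -0.007  0.046]
0.612 20 [ 0.607 -0.023  0.036] [ 0.618 -0.005  0.051]
0.624 35 [ 0.618 -0.023  0.035] [ 0.63  -0.005  0.058]
0.636 36 [ 0.63  -0.026  0.044] [ 0.642 -0.008  0.067]
0.648 38 [ 0.643 -0.027  0.052] [ 0.654 -0.008  0.074]
0.66 39 [ 0.654 -0.029  0.053] [ 0.666 -0.01   0.079]
0.672 43 [ 0.666 -0.031  0.06 ] [ 0.678 -0.01   0.086]
0.684 44 [ 0.678 -0.033  0.069] [ 0.69  -0.013  0.094]
0.696 43 [ 0.69  -0.035  0.078] [ 0.702 -0.014  0.097]
0.708 5 [ 0.703 -0.033  0.081] [ 0.704 -0.019  0.085]
[ 0.65663604 -0.02009596  0.11861627] 45.16042725928046 [-0.50376691  0.46541221  0.64890154  1.58920179 -0.29690443  1.18631573
 -0.57678277] 21.85 0.051087267393541844
```

>>> step_arm([
  [[0,0,0],1,0.4],
  [[0,0,0],1,0.4],
  [[0,0,0],1,0.4],
  [[0,0,0],1,0.4],
  [[0,0,0],1,0.4],
  [[0,0,0],1,0.4],
  [[0,0,0],1,0.4],
  [[0,0,0],1,0.4],
  [[0,0,0.5],0.5,0.4],
  [[0,0,0.9],0,0.4],
])

```text
clock: 22.85
tool_pos: [0.6584, -0.0201, 0.078]
tool_rot: [-3.137, 0.156, -0.008]
ft_force: [0.2, -0.4, -1.7]
opening: 0.0512
grasp_force: 0.0
```

>>> step_arm([
  [[0,0,0.8],0,0.4],
  [[0,0,0.38],0,0.4],
  [[0,0,0],0,1],
  [[0,0,0],0,1],
  [[0,0,0],0,1],
  [[0,0,0],0,1],
])

```text
clock: 23.45
tool_pos: [0.6574, -0.0202, 0.0418]
tool_rot: [-3.137, 0.159, -0.004]
ft_force: [0.2, -0.0, 3.2]
opening: 0.017
grasp_force: 78.8
```

Run:
```python
from plan import *
s=state();M=R.from_rotvec(s["tool_rot"]).as_matrix();print(s["tool_pos"],np.degrees(np.arctan2(M[1,0],M[0,0])),s["clock"],s["opening"],s["grasp_force"])
# target: lip start point L, mouth th
for th in(-30,-25):
  d=np.array([np.cos(np.radians(th)),np.sin(np.radians(th))]); lat=np.array([-d[1],d[0]])
  for Pc in((.366,.211),(.366,.238),(.354,.275)):
    print(th,(np.array(Pc)@d).round(4),(np.array(Pc)@lat).round(4))
  u=np.array([np.cos(np.radians(174.2)),np.sin(np.radians(174.2))]); w=np.array([-u[1],u[0]])
  for y in(-40,-20,0,20,40):
    q=np.array([.534,.219])+.114*u+y/1000*w; print("wall",q.round(3),(q@d).round(4),(q@lat).round(4))
```

```text
[ 0.65738515 -0.0202319   0.04181469] -5.808959860207676 23.45 0.017044126165869925 78.81635427474976
-30 0.2115 0.3657
-30 0.198 0.3891
-30 0.1691 0.4152
wall [0.425 0.27 ] 0.2326 0.4464
wall [0.423 0.25 ] 0.2408 0.4282
wall [0.421 0.231] 0.249 0.4099
wall [0.419 0.211] 0.2572 0.3917
wall [0.417 0.191] 0.2654 0.3734
-25 0.2425 0.3459
-25 0.2311 0.3704
-25 0.2046 0.3988
wall [0.425 0.27 ] 0.2706 0.4244
wall [0.423 0.25 ] 0.2772 0.4056
wall [0.421 0.231] 0.2838 0.3867
wall [0.419 0.211] 0.2903 0.3678
wall [0.417 0.191] 0.2969 0.3489
```

The scoop is regripped. The tray's outer end wall overhangs and the reach there is poor, so the plan is:
1. Rake the three capsules to the left with the pan's back.
2. Nudge them alongside the tray's upright left wall with the pan's side.
3. Scoop them against that wall.

Run:
```python
from plan import *
plan([(.655,-.02,.10,-5.8,3),(.36,.231,.115,80,16),(.36,.231,.050,80,5)],1,start=(.6574,-.0202,.0412,-5.8))
```

```text
[[[-0.03,0.0,-0.65],-0.0,1],[[-0.03,0.0,-0.66],-0.0,1],[[-0.02,0.0,-0.65],-0.0,1],[[-0.66,-0.46,-0.03],-0.89,1],[[-0.62,-0.52,-0.03],-0.89,1],[[-0.57,-0.57,-0.03],-0.89,1],[[-0.51,-0.62,-0.03],-0.89,1],[[-0.45,-0.67,-0.03],-0.89,1],[[-0.39,-0.71,-0.03],-0.9,1],[[-0.32,-0.74,-0.03],-0.9,1]]
[[[-0.25,-0.77,-0.03],-0.89,1],[[-0.18,-0.79,-0.03],-0.9,1],[[-0.1,-0.8,-0.03],-0.89,1],[[-0.03,-0.81,-0.03],-0.9,1],[[0.05,-0.8,-0.03],-0.89,1],[[0.13,-0.8,-0.04],-0.9,1],[[0.2,-0.78,-0.03],-0.89,1],[[0.27,-0.76,-0.04],-0.9,1],[[0.34,-0.73,-0.03],-0.89,1],[[0.0,0.0,0.43],-0.0,1]]
[[[0.0,0.0,0.43],-0.0,1],[[0.0,0.0,0.44],-0.0,1],[[0.0,0.0,0.43],-0.0,1],[[0.0,0.0,0.44],-0.0,1]]
end [0.3599 0.2309 0.0499] 80.0
```

>>> step_arm([
  [[-0.03,0,-0.65],0,1],
  [[-0.03,0,-0.66],0,1],
  [[-0.02,0,-0.65],0,1],
  [[-0.66,-0.46,-0.03],-0.89,1],
  [[-0.62,-0.52,-0.03],-0.89,1],
  [[-0.57,-0.57,-0.03],-0.89,1],
  [[-0.51,-0.62,-0.03],-0.89,1],
  [[-0.45,-0.67,-0.03],-0.89,1],
  [[-0.39,-0.71,-0.03],-0.9,1],
  [[-0.32,-0.74,-0.03],-0.9,1],
])

```text
clock: 24.45
tool_pos: [0.5244, 0.0906, 0.1068]
tool_rot: [-3.02, -0.862, -0.002]
ft_force: [1.8, 0.5, -1.1]
opening: 0.0171
grasp_force: 78.6
```

>>> step_arm([
  [[-0.25,-0.77,-0.03],-0.89,1],
  [[-0.18,-0.79,-0.03],-0.9,1],
  [[-0.1,-0.8,-0.03],-0.89,1],
  [[-0.03,-0.81,-0.03],-0.9,1],
  [[0.05,-0.8,-0.03],-0.89,1],
  [[0.13,-0.8,-0.04],-0.9,1],
  [[0.2,-0.78,-0.03],-0.89,1],
  [[0.27,-0.76,-0.04],-0.9,1],
  [[0.34,-0.73,-0.03],-0.89,1],
  [[0,0,0],0,1],
])

```text
clock: 25.45
tool_pos: [0.3561, 0.2339, 0.1144]
tool_rot: [-2.397, -2.028, -0.0]
ft_force: [-0.6, -0.7, -2.0]
opening: 0.0169
grasp_force: 78.6
```

Run:
```python
from caps import *
s=state();M=R.from_rotvec(s["tool_rot"]).as_matrix();print(s["tool_pos"],np.degrees(np.arctan2(M[1,0],M[0,0])),s["clock"],s["joints"])
caps("scene",(320,150,640,399)); caps("top",(200,150,330,300))
```

```text
[0.35613769 0.23391913 0.1144087 ] 80.45699488505375 25.45 [-1.14584891 -0.0861055   0.48810908  2.13583173  0.04390035  1.08205864
 -0.84644622]
scene 25.5 [0.3577 0.2326 0.1144]
(374, 226) 88 [0.369 0.227 0.017] scoop -100 -13 -59
(343, 224) 32 [0.435 0.175 0.021] scoop -140 -86 -55
(391, 237) 38 [0.356 0.282 0.016] scoop -48 10 -60
(386, 355) 11 [0.588 0.501 0.013] scoop 207 -182 -63
(383, 377) 21 [0.626 0.53  0.013] scoop 242 -214 -63
top 25.55 [0.3586 0.2318 0.1144]
(301, 223) 12 [0.422 0.171 0.021] scoop -146 -73 -55
```

>>> step_arm([
  [[0,0,0.5],0,1],
  [[0,0,0.8],0,1],
  [[0,0,0.8],0,1],
  [[0,0,0.4],0,1],
  [[0,0,0],0,1],
  [[0.15,0,0],0,1],
  [[0.3,-0.02,0],0,1],
  [[0.35,-0.03,0],0,1],
  [[0.4,-0.03,0],0,1],
  [[0.4,-0.03,0],0,1],
])

```text
clock: 26.55
tool_pos: [0.3641, 0.2808, 0.0392]
tool_rot: [-2.406, -2.02, -0.001]
ft_force: [0.1, 0.5, -2.1]
opening: 0.0168
grasp_force: 78.5
```

>>> step_arm([
  [[0.4,-0.03,0],0,1],
  [[0.4,-0.03,0],0,1],
  [[0.4,-0.03,0],0,1],
  [[0.4,-0.03,0],0,1],
  [[0.4,-0.03,0],0,1],
  [[0.4,-0.03,0],0,1],
  [[0.35,-0.02,0],0,1],
  [[0.3,-0.02,0],0,1],
  [[0.2,0,0],0,1],
  [[0.15,0,0],0,1],
])

```text
clock: 27.55
tool_pos: [0.3753, 0.3812, 0.039]
tool_rot: [2.407, 2.019, -0.0]
ft_force: [0.0, -0.7, -1.7]
opening: 0.017
grasp_force: 78.5
```

Run:
```python
from caps import *
s=state();print(s["tool_pos"],s["clock"],s["ft_force"])
caps("scene",(320,150,640,399)); caps("top",(150,150,330,330)); caps("wrist")
```

```text
[0.37529894 0.38119098 0.03898592] 27.55 [ 0.00460889 -0.72783251 -1.70978761]
scene 27.6 [0.3754 0.3818 0.0391]
(343, 224) 29 [0.435 0.175 0.02 ] scoop -290 -95 19
(397, 259) 65 [0.399 0.343 0.016] scoop -131 -30 15
(384, 369) 14 [0.612 0.52  0.013] scoop 80 -209 13
(381, 387) 11 [0.64  0.541 0.013] scoop 107 -233 12
top 27.65 [0.3753 0.3813 0.039 ]
(253, 160) 9 [0.666 0.327 0.007] scoop -100 -296 6
(301, 223) 11 [0.423 0.171 0.022] scoop -296 -83 21
(251, 237) 27 [0.389 0.341 0.017] scoop -134 -20 17
wrist 27.7 [0.3753 0.3807 0.039 ]
(264, 272) 274 [0.333 0.363 0.016] scoop -121 38 15
(379, 273) 56 [0.406 0.348 0.013] scoop -123 -36 12
```

Run:
```python
from plan import *
plan([(.3753,.3812,.079,80,2),(.276,.458,.079,84.2,5),(.276,.458,.0393,84.2,3),(.312,.4545,.0393,84.2,4),(.405,.446,.0393,84.2,7),(.412,.445,.0393,84.2,2)],1,start=(.3753,.3812,.039,80.2))
```

```text
[[[0.0,0.0,-0.67],0.02,1],[[0.0,0.0,-0.66],0.01,1],[[0.39,-0.74,-0.0],-0.14,1],[[0.4,-0.74,-0.0],-0.14,1],[[0.41,-0.73,-0.0],-0.14,1],[[0.42,-0.72,-0.0],-0.14,1],[[0.43,-0.71,-0.0],-0.14,1],[[0.0,-0.0,0.44],0.0,1],[[0.0,-0.0,0.44],0.0,1],[[0.0,-0.0,0.44],0.0,1]]
[[[0.0,0.3,-0.0],0.0,1],[[0.0,0.3,-0.0],0.0,1],[[0.0,0.3,-0.0],0.0,1],[[0.01,0.3,-0.0],0.0,1],[[0.0,0.44,-0.0],0.0,1],[[0.0,0.45,-0.0],0.0,1],[[0.01,0.44,-0.0],0.0,1],[[0.0,0.45,-0.0],0.0,1],[[0.01,0.44,-0.0],0.0,1],[[0.0,0.45,-0.0],0.0,1]]
[[[0.01,0.44,-0.0],0.0,1],[[-0.0,0.12,-0.0],0.0,1],[[-0.01,0.12,-0.0],0.0,1]]
end [0.412  0.445  0.0393] 84.2
```

>>> step_arm([
  [[0,0,-0.67],0,1],
  [[0,0,-0.66],0,1],
  [[0.39,-0.74,0],-0.14,1],
  [[0.4,-0.74,0],-0.14,1],
  [[0.41,-0.73,0],-0.14,1],
  [[0.42,-0.72,0],-0.14,1],
  [[0.43,-0.71,0],-0.14,1],
  [[0,0,0.44],0,1],
  [[0,0,0.44],0,1],
  [[0,0,0.44],0,1],
])

```text
clock: 28.7
tool_pos: [0.277, 0.4562, 0.0382]
tool_rot: [2.333, 2.103, -0.001]
ft_force: [0.2, 0.6, -2.2]
opening: 0.0165
grasp_force: 78.5
```

>>> step_arm([
  [[0,0.2,0],0,1],
  [[0,0.3,0],0,1],
  [[0,0.35,0],0,1],
  [[0.01,0.4,0],0,1],
  [[0,0.4,0],0,1],
  [[0,0.4,0],0,1],
  [[0.01,0.4,0],0,1],
  [[0,0.4,0],0,1],
  [[0.01,0.4,0],0,1],
  [[0,0.4,0],0,1],
])

```text
clock: 29.7
tool_pos: [0.3861, 0.4473, 0.0393]
tool_rot: [-2.331, -2.106, -0.0]
ft_force: [1.1, 0.2, -2.2]
opening: 0.0169
grasp_force: 78.6
```

>>> step_arm([
  [[0,0.35,0],0,1],
  [[0,0.3,0],0,1],
  [[0,0.2,0],0,1],
  [[0,0.1,0],0,1],
])

```text
clock: 30.1
tool_pos: [0.4028, 0.4486, 0.0378]
tool_rot: [-2.325, -2.09, 0.019]
ft_force: [-23.2, 5.8, 2.9]
opening: 0.017
grasp_force: 124.7
```

```bash
sed -i 's/a=T\[:,0\]/a=-T[:,0]/' caps.py
python3 - <<'E'
from caps import *
s=state();print(s["tool_pos"],s["clock"],s["ft_force"])
caps("scene",(320,150,640,399)); caps("top",(150,150,330,330)); caps("wrist")
E
```

```text
[0.40281889 0.44858251 0.0378055 ] 30.1 [-23.237391     5.83990145   2.87712218]
scene 30.15 [0.4028 0.4486 0.0378]
(343, 224) 30 [0.435 0.175 0.021] scoop 173 61 22
(377, 275) 144 [0.469 0.347 0.017] scoop -3 76 18
(385, 356) 9 [0.588 0.5   0.012] scoop -167 179 13
(383, 375) 14 [0.623 0.527 0.011] scoop -198 210 12
top 30.2 [0.4027 0.4486 0.0378]
(252, 209) 48 [0.486 0.337 0.015] scoop 6 94 16
(301, 223) 11 [0.423 0.171 0.022] scoop 178 49 23
(249, 223) 7 [0.438 0.349 0.016] scoop -1 46 17
(253, 223) 8 [0.437 0.333 0.016] scoop 15 46 16
wrist 30.25 [0.4026 0.4486 0.0378]
(428, 373) 28 [0.452 0.386 0.061] scoop -40 56 62
```

The pan corner touched the tray corner (23 N). The capsules are now along the tray's left wall at x of about 0.44 to 0.49. I'll back off, lift, and move to their left.

Run:
```python
from plan import *
plan([(.395,.449,.04,84.2,1),(.395,.449,.09,84.2,2),(.478,.53,.085,84.2,5)],1,start=(.4055,.447,.0393,84.2))
```

```text
[[[0.03,-0.35,-0.02],-0.0,1],[[0.0,-0.0,-0.83],-0.0,1],[[0.0,-0.0,-0.84],-0.0,1],[[0.59,0.49,0.03],-0.0,1],[[0.59,0.5,0.03],-0.0,1],[[0.6,0.49,0.04],-0.0,1],[[0.59,0.5,0.03],-0.0,1],[[0.6,0.49,0.04],-0.0,1]]
end [0.4779 0.5301 0.0849] 84.2
```

>>> step_arm([
  [[0.03,-0.35,-0.02],0,1],
  [[0,0,-0.83],0,1],
  [[0,0,-0.84],0,1],
  [[0.59,0.49,0.03],0,1],
  [[0.59,0.5,0.03],0,1],
  [[0.6,0.49,0.04],0,1],
  [[0.59,0.5,0.03],0,1],
  [[0.6,0.49,0.04],0,1],
  [[0,0,0],0,1],
])

```text
clock: 31.15
tool_pos: [0.4879, 0.5288, 0.0841]
tool_rot: [2.33, 2.106, 0.002]
ft_force: [0.0, 0.0, -2.3]
opening: 0.0169
grasp_force: 84.3
```

Run:
```python
from caps import *
s=state();M=R.from_rotvec(s["tool_rot"]).as_matrix();print(s["tool_pos"],np.degrees(np.arctan2(M[1,0],M[0,0])),M[:,2].round(3),s["clock"],s["ft_force"],s["grasp_force"])
f=caps("scene",(320,150,460,330)); g=caps("top",(150,150,330,330))
a=cv2.resize(f["pixels"][190:330,320:480],(571,500),interpolation=2); b=cv2.resize(g["pixels"][170:270,220:265],(225,500),interpolation=2)
cv2.imwrite("pics/chk6.png",np.hstack([a,b])[:,:,::-1])
# scoop red handle yaw from wrist
w=grab_frame("wrist"); v,u=np.mgrid[0:400:2,0:640:2];u=u.ravel();v=v.ravel();c=w["pixels"][v,u].astype(int)
k=(c[:,0]>110)&(c[:,1]<70)&(c[:,2]<80);P=world(w,np.c_[u[k],v[k]]);P=P[P[:,2]>.06]
p=np.polyfit(P[:,1],P[:,0],1);print("handle",len(P),p,"expect dx/dy",M[0,0]/M[1,0],P.mean(0))
```

```text
[0.48789793 0.52881957 0.08406408] 84.20246183735418 [ 0.002  0.    -1.   ] 31.15 [ 3.12413432e-04  2.11547156e-02 -2.26236468e+00] 84.31041598320007
scene 31.2 [0.4869 0.5276 0.0841]
(343, 224) 30 [0.435 0.175 0.021] scoop 259 -16 -24
(377, 275) 138 [0.468 0.347 0.017] scoop 85 0 -29
top 31.25 [0.4861 0.527  0.0841]
(252, 210) 45 [0.484 0.338 0.016] scoop 91 17 -30
(301, 223) 8 [0.422 0.171 0.022] scoop 264 -27 -24
(252, 224) 21 [0.435 0.339 0.017] scoop 96 -32 -29
handle 1098 [0.09456263 0.43717337] expect dx/dy 0.1015328855150558 [0.48964398 0.55487684 0.13382185]
```

View pics/chk6.png

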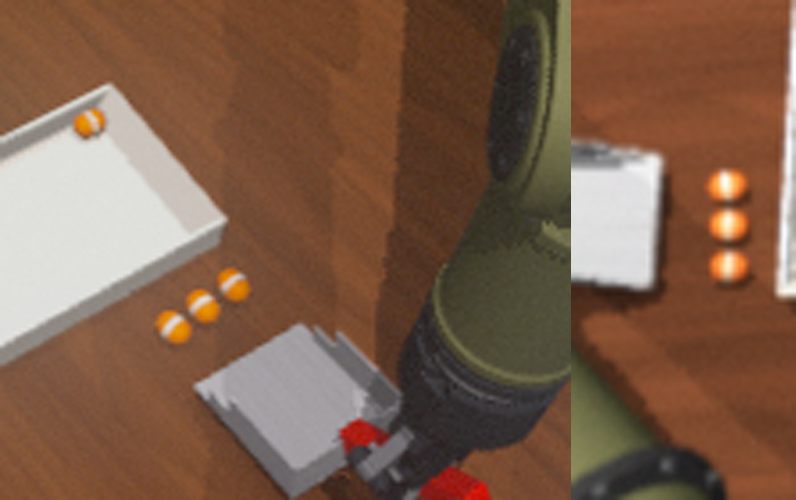

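The view shows three capsules in a neat row parallel to the tray's left wall, at scene crop (173,327), (202,306) and (233,285), square in front of the pan mouth. I'll lower and push to the wall.

>>> step_arm([
  [[0,0,0.5],0,1],
  [[0,0,0.6],0,1],
  [[0,0,0.35],0,1],
  [[0,0,0.1],0,1],
  [[-0.2,0,0],0,1],
  [[-0.35,0,0],0,1],
  [[-0.4,0,0],0,1],
  [[-0.4,0,0],0,1],
  [[-0.4,0,0],0,1],
])

```text
clock: 32.2
tool_pos: [0.4803, 0.4764, 0.0391]
tool_rot: [-2.329, -2.106, -0.004]
ft_force: [1.0, 4.3, 5.9]
opening: 0.0167
grasp_force: 82.4
```

Run:
```python
from caps import *
s=state();print(s["tool_pos"],s["clock"],s["ft_force"])
caps("top",(150,150,330,330)); caps("scene",(320,150,460,330))
```

```text
[0.48031626 0.47637014 0.03912177] 32.2 [1.01092239 4.26313008 5.88833437]
top 32.25 [0.4806 0.4735 0.0389]
(257, 211) 36 [0.476 0.32  0.017] scoop 57 12 16
(301, 223) 10 [0.423 0.171 0.024] scoop 211 -26 23
(255, 223) 23 [0.435 0.327 0.018] scoop 54 -30 17
scene 32.3 [0.4806 0.4735 0.0389]
(343, 224) 30 [0.435 0.175 0.021] scoop 205 -14 20
(372, 269) 130 [0.467 0.324 0.019] scoop 53 2 18
(427, 323) 6 [0.493 0.518 0.077] scoop -142 7 76
```

>>> step_arm([
  [[-0.3,0,0],0,1],
  [[-0.25,0,0],0,1],
  [[-0.2,0,0],0,1],
  [[-0.1,0,0],0,1],
  [[0,0,0],0,1],
])

```text
clock: 32.8
tool_pos: [0.4781, 0.4514, 0.0393]
tool_rot: [-2.33, -2.106, -0.005]
ft_force: [0.3, 3.6, 4.9]
opening: 0.0169
grasp_force: 82.3
```

Run:
```python
from caps import *
s=state();print(s["tool_pos"],s["clock"],s["ft_force"])
caps("top",(150,150,330,330)); caps("scene",(320,150,460,330))
```

```text
[0.4781315  0.45136481 0.03926577] 32.8 [0.25742332 3.55405999 4.92257807]
top 32.85 [0.4781 0.4514 0.0392]
(259, 205) 16 [0.497 0.311 0.019] scoop 41 33 18
(260, 215) 10 [0.463 0.31  0.019] scoop 46 -1 18
(301, 223) 10 [0.423 0.171 0.022] scoop 188 -26 21
(259, 223) 14 [0.435 0.314 0.02 ] scoop 45 -29 20
scene 32.9 [0.4781 0.4514 0.0391]
(343, 224) 31 [0.434 0.175 0.021] scoop 183 -16 20
(380, 263) 41 [0.437 0.324 0.019] scoop 34 -28 18
(371, 267) 40 [0.466 0.322 0.02 ] scoop 34 1 19
(359, 273) 34 [0.499 0.316 0.02 ] scoop 36 34 19
```

The blobs rose by 2 to 3 mm, so the capsules are on the pan floor. I'll push a touch further, then lift gently straight up.

>>> step_arm([
  [[-0.1,0,0],0,1],
  [[-0.06,0,0],0,1],
  [[0,0,-0.05],0,1],
  [[0,0,-0.12],0,1],
  [[0,0,-0.2],0,1],
  [[0,0,-0.3],0,1],
  [[0,0,-0.4],0,1],
  [[0,0,-0.4],0,1],
  [[0,0,-0.4],0,1],
  [[0,0,-0.4],0,1],
])

```text
clock: 33.9
tool_pos: [0.4777, 0.4431, 0.1072]
tool_rot: [2.331, 2.103, -0.004]
ft_force: [0.2, 0.7, -1.3]
opening: 0.0169
grasp_force: 82.4
```

>>> step_arm([
  [[0,0,-0.35],0,1],
  [[0,0,-0.25],0,1],
  [[0,0,-0.12],0,1],
  [[0,0,-0.05],0,1],
])

```text
clock: 34.3
tool_pos: [0.4775, 0.445, 0.13]
tool_rot: [2.331, 2.106, 0.0]
ft_force: [0.2, -0.1, -1.8]
opening: 0.0166
grasp_force: 82.4
```

Run:
```python
from caps import *
s=state();print(s["tool_pos"],s["clock"],s["ft_force"])
caps("top",(150,150,330,330)); caps("scene",(320,150,460,330)); caps("wrist")
```

```text
[0.47751589 0.44501125 0.13003633] 34.3 [ 0.23953437 -0.12966765 -1.76067135]
top 34.35 [0.4775 0.445  0.1299]
(277, 208) 12 [0.481 0.249 0.022] scoop 98 24 -70
(257, 211) 20 [0.462 0.308 0.099] scoop 41 -2 8
(257, 219) 20 [0.434 0.31  0.101] scoop 42 -29 10
(301, 223) 10 [0.423 0.171 0.022] scoop 182 -26 -69
scene 34.4 [0.4774 0.445  0.1295]
(343, 224) 30 [0.435 0.175 0.021] scoop 176 -15 -70
(379, 247) 95 [0.443 0.321 0.1  ] scoop 31 -21 9
(346, 253) 31 [0.49  0.249 0.022] scoop 97 32 -69
wrist 34.45 [0.4772 0.4449 0.1292]
(328, 186) 14 [0.484 0.493 0.17 ] scoop -145 2 79
```

Two capsules are in the pan, and the third dropped into the tray at (0.483, 0.249), which is allowed. With two already in the tub that makes four. Next I'll move to the tub, accelerating forwards.

>>> step_arm([
  [[-0.15,0,-0.05],0,1],
  [[-0.3,0.1,-0.1],0,1],
  [[-0.45,0.2,-0.1],0,1],
  [[-0.6,0.25,-0.08],0,1],
  [[-0.75,0.25,0],0,1],
  [[-0.9,0.25,0],0,1],
  [[-1,0.25,0],0,1],
  [[-1,0.25,0],0,1],
  [[-1,0.25,0],0,1],
  [[-1,0.25,0],0,1],
])

```text
clock: 35.45
tool_pos: [0.5173, 0.2219, 0.14]
tool_rot: [2.334, 2.103, 0.001]
ft_force: [-0.6, 0.9, -1.9]
opening: 0.0169
grasp_force: 82.4
```

>>> step_arm([
  [[-1,0.25,0],0,1],
  [[-1,0.25,0],0,1],
  [[-1,0.25,0],0,1],
  [[-1,0.25,0],0,1],
  [[-1,0.25,0],0,1],
  [[-1,0.2,0],0,1],
  [[-1,0.05,0],0,1],
])

```text
clock: 36.15
tool_pos: [0.5401, 0.0085, 0.14]
tool_rot: [2.334, 2.102, 0.001]
ft_force: [1.1, 0.1, -1.5]
opening: 0.017
grasp_force: 82.4
```

>>> step_arm([
  [[-1,0,0],0,1],
  [[-1,0,-0.3],0,1],
  [[-1,0,-1],0,1],
  [[1,0,1],0,1],
  [[1,0,0.3],0,1],
  [[0.67,0,0],0,1],
  [[0.33,0,0],0,1],
])

```text
clock: 36.85
tool_pos: [0.5397, 0.0125, 0.1394]
tool_rot: [-2.33, -2.106, -0.0]
ft_force: [0.3, -0.1, -1.3]
opening: 0.0168
grasp_force: 82.3
```

Run:
```python
from caps import *
s=state();print(s["tool_pos"],s["clock"],s["ft_force"])
caps("scene",(150,100,460,330)); caps("top",(200,130,450,260))
```

```text
[0.53969038 0.01246459 0.13942125] 36.85 [ 0.26341945 -0.0762715  -1.27967754]
scene 36.9 [0.5402 0.0136 0.1397]
(393, 104) 6 [ 0.044 -0.046  0.116] scoop 12 -487 15
(239, 147) 18 [ 0.504 -0.269  0.021] scoop 188 -8 -80
(251, 147) 19 [ 0.471 -0.247  0.019] scoop 170 -43 -82
(228, 150) 20 [ 0.539 -0.277  0.024] scoop 193 28 -77
(344, 224) 33 [0.435 0.175 0.022] scoop -247 -121 -80
(344, 248) 29 [0.483 0.238 0.022] scoop -314 -79 -79
top 36.95 [0.5403 0.0121 0.1399]
(333, 174) 8 [0.541 0.056 0.187] scoop -140 -4 86
(425, 180) 12 [ 0.544 -0.276  0.021] scoop 190 33 -80
(425, 191) 12 [ 0.501 -0.269  0.021] scoop 188 -11 -80
(421, 202) 11 [ 0.465 -0.25   0.022] scoop 172 -48 -80
(282, 211) 11 [0.471 0.234 0.02 ] scoop -310 -91 -81
(301, 223) 11 [0.423 0.171 0.02 ] scoop -243 -132 -81
```

Three capsules show in the tub at (0.504, -0.269), (0.471, -0.247) and (0.540, -0.277), and two in the tray. Now I'll lay the scoop on its mat.

>>> step_arm([
  [[0.5,0.16,0],0,1],
  [[0.7,0.22,0],0,1],
  [[0.7,0.22,0],0,1],
  [[0.5,0.16,0.3],0,1],
  [[0.18,0.05,0.6],0,1],
  [[0,0,0.7],0,1],
  [[0,0,0.7],0,1],
  [[0,0,0.4],0,1],
  [[0,0,0.2],0,1],
])

```text
clock: 37.85
tool_pos: [0.5717, 0.0874, 0.051]
tool_rot: [-2.33, -2.106, 0.003]
ft_force: [-2.8, 4.3, 6.6]
opening: 0.0169
grasp_force: 83.3
```

Run:
```python
from caps import *
s=state();print(s["tool_pos"],s["clock"],s["ft_force"])
f=caps("scene",(150,100,460,330)); caps("top",(200,130,450,260))
# all small raised/orange in tub from scene: looser colour
px=cv2.cvtColor(f["pixels"],cv2.COLOR_RGB2HSV);m=((px[...,0]<22)&(px[...,1]>110)&(px[...,2]>60)).astype(np.uint8)
m[:130]=0;m[180:]=0;m[:,:205]=0;m[:,275:]=0
n,l,st,c=cv2.connectedComponentsWithStats(m)
for i in range(1,n):
    if st[i,4]>5: print(c[i].round(0),st[i,4],world(f,c[i]).round(3))
```

```text
[0.57169405 0.0873987  0.05097403] 37.85 [-2.77251223  4.29577402  6.6048452 ]
scene 37.9 [0.5718 0.0873 0.0513]
(238, 148) 19 [ 0.506 -0.268  0.021] scoop 263 -30 8
(251, 147) 19 [ 0.472 -0.247  0.019] scoop 246 -66 6
(227, 155) 20 [ 0.553 -0.263  0.021] scoop 254 16 8
(344, 224) 31 [0.434 0.175 0.021] scoop -170 -146 8
(344, 248) 30 [0.483 0.236 0.02 ] scoop -236 -103 7
top 37.95 [0.5721 0.0868 0.0523]
(422, 179) 11 [ 0.548 -0.266  0.021] scoop 257 12 7
(425, 191) 13 [ 0.505 -0.271  0.021] scoop 267 -31 7
(421, 202) 11 [ 0.466 -0.25   0.021] scoop 250 -72 7
(282, 210) 12 [0.472 0.233 0.022] scoop -232 -114 8
(301, 223) 10 [0.423 0.171 0.024] scoop -165 -157 10
[210. 155.] 448 [[ 0.587 -0.318 -0.001]]
[248. 146.] 9 [[ 0.477 -0.258  0.02 ]]
[252. 147.] 16 [[ 0.468 -0.245  0.021]]
[238. 148.] 23 [[ 0.508 -0.267  0.021]]
[224. 156.] 14 [[ 0.562 -0.265  0.021]]
[228. 155.] 14 [[ 0.55  -0.259  0.021]]
```

>>> step_arm([
  [[0,0,0.15],0,1],
  [[0,0,0.1],0,1],
  [[0,0,0],0,0.4],
  [[0,0,0],0,0.4],
  [[0,0,0],0,0.4],
  [[0,0,-0.4],0,0.4],
  [[0,0,-0.9],0,0.4],
  [[0,0,-0.9],0,0.4],
  [[0,0,-1],0,0.4],
  [[0,0,-1],0,0.4],
])

```text
clock: 38.95
tool_pos: [0.5724, 0.0861, 0.1732]
tool_rot: [2.332, 2.105, 0.001]
ft_force: [-0.4, 0.1, 0.2]
opening: 0.0514
grasp_force: 0.0
```

Run:
```python
from caps import *
s=state();print(s["tool_pos"],s["clock"],s["ft_force"])
f=caps("scene",(150,100,460,330)); caps("wrist"); t=grab_frame("top")
# pan floor plane: grey pixels on mat
h,w=f["range_z"].shape; v,u=np.mgrid[100:300,150:400];u=u.ravel();v=v.ravel();Q=world(f,np.c_[u,v])
c=f["pixels"][v,u].astype(int); sat=c.max(1)-c.min(1)
k=(sat<35)&(c.mean(1)>90)&(abs(Q[:,0]-.562)<.035)&(Q[:,1]>-.055)&(Q[:,1]<.03)&(Q[:,2]<.02)
A=np.c_[Q[k][:,:2],np.ones(k.sum())];print(k.sum(),np.linalg.lstsq(A,Q[k][:,2],rcond=None)[0],np.median(Q[k],0),Q[k].min(0),Q[k].max(0))
```

```text
[0.57244253 0.0861131  0.17317681] 38.95 [-0.36473049  0.12306429  0.22894732]
scene 39.0 [0.5755 0.0865 0.1786]
(393, 105) 9 [ 0.045 -0.046  0.115] scoop 89 -514 -25
(238, 148) 19 [ 0.507 -0.268  0.018] scoop 263 -32 -122
(251, 147) 19 [ 0.471 -0.25   0.019] scoop 249 -70 -122
(227, 155) 19 [ 0.551 -0.263  0.02 ] scoop 254 11 -121
(293, 221) 11 [0.568 0.127 0.085] scoop -136 -12 -56
(343, 225) 29 [0.435 0.175 0.022] scoop -171 -149 -119
(344, 248) 30 [0.484 0.237 0.021] scoop -237 -107 -119
wrist 39.05 [0.5755 0.0865 0.1767]
(162, 117) 69 [0.424 0.173 0.022] scoop -167 -160 -116
(177, 117) 208 [0.438 0.171 0.021] scoop -166 -145 -117
(311, 205) 7 [0.565 0.078 0.061] scoop -87 -10 -77
(329, 210) 16 [0.581 0.07  0.059] scoop -80 7 -80
431 [0.0035038  0.00311522 0.00400292] [ 0.5625323  -0.0181616   0.00591036] [ 5.27073393e-01 -5.48909862e-02  4.30768915e-04] [0.59642544 0.02091552 0.01122337]
```

The scoop lies level on the mat, with its pan centre at about (0.562, -0.010). The cameras show three capsules in the tub and two in the tray. I'll look into the tub from above to account for the sixth.

>>> step_arm([
  [[-0.5,0,-0.5],0,0.4],
  [[-1,0,-0.5],0,0.4],
  [[-1,0,-0.5],0,0.4],
  [[-1,0,-0.5],0,0.4],
  [[-1,0,-0.5],0,0.4],
  [[-1,0,-0.5],0,0.4],
  [[-1,0,0],0,0.4],
  [[-1,0,0],0,0.4],
  [[-1,0,0],0,0.4],
  [[-1,0,0],0,0.4],
])

```text
clock: 40.1
tool_pos: [0.5419, -0.1994, 0.2609]
tool_rot: [-2.332, -2.103, 0.001]
ft_force: [0.3, 0.4, 0.5]
opening: 0.0512
grasp_force: 0.0
```

>>> step_arm([
  [[-1,0,0],0,0.4],
  [[-1,0,0],0,0.4],
  [[-1,0,0],0,0.4],
  [[-0.5,0,0],0,0.4],
])

```text
clock: 40.5
tool_pos: [0.5299, -0.3058, 0.261]
tool_rot: [-2.337, -2.099, 0.004]
ft_force: [1.1, 0.5, 1.1]
opening: 0.0513
grasp_force: 0.0
```

Run:
```python
from caps import *
f=caps("wrist",(0,0,640,400)); caps("top",(60,100,560,330)); caps("scene",(0,0,640,400))
```

```text
wrist 40.55 [ 0.5292 -0.3077  0.261 ]
(251, 84) 75 [ 0.453 -0.191  0.022] scoop -204 -89 -201
(257, 96) 94 [ 0.458 -0.205  0.022] scoop -191 -82 -201
(271, 131) 71 [ 0.468 -0.249  0.022] scoop -148 -67 -201
(280, 139) 79 [ 0.478 -0.26   0.022] scoop -138 -56 -201
(335, 136) 81 [ 0.549 -0.264  0.021] scoop -142 15 -201
(345, 140) 63 [ 0.562 -0.271  0.022] scoop -136 29 -201
(304, 144) 81 [ 0.508 -0.27   0.021] scoop -132 -25 -201
(305, 154) 58 [ 0.508 -0.283  0.022] scoop -119 -24 -201
(78, 297) 9 [ 0.171 -0.439  0.067] scoop 73 -342 -156
(71, 323) 8 [ 0.164 -0.47   0.083] scoop 104 -345 -139
(67, 340) 7 [ 0.161 -0.487  0.095] scoop 122 -347 -128
(63, 357) 7 [ 0.156 -0.506  0.106] scoop 141 -349 -117
top 40.6 [ 0.5299 -0.3055  0.2609]
(422, 179) 12 [ 0.548 -0.266  0.022] scoop -138 14 -201
(329, 180) 6 [0.562 0.062 0.045] scoop -465 -8 -178
(425, 191) 13 [ 0.504 -0.271  0.022] scoop -128 -30 -201
(421, 202) 11 [ 0.466 -0.25   0.02 ] scoop -145 -70 -203
(282, 211) 11 [0.471 0.233 0.021] scoop -626 -117 -201
(301, 223) 9 [0.423 0.171 0.024] scoop -558 -158 -198
(528, 225) 9 [ 0.354 -0.605  0.021] scoop 221 -143 -202
(486, 233) 8 [ 0.34  -0.471  0.007] scoop 89 -170 -216
scene 40.65 [ 0.531  -0.3032  0.2608]
(295, 61) 11 [ 0.14  -0.464  0.107] scoop 105 -371 -115
(303, 80) 11 [ 0.152 -0.399  0.069] scoop 39 -367 -153
(238, 148) 18 [ 0.507 -0.268  0.02 ] scoop -129 -28 -202
(251, 147) 20 [ 0.471 -0.247  0.02 ] scoop -146 -66 -203
(265, 154) 13 [ 0.456 -0.191  0.022] scoop -200 -87 -200
(227, 155) 21 [ 0.551 -0.264  0.022] scoop -138 16 -201
(278, 220) 7 [0.578 0.068 0.051] scoop -471 7 -171
(290, 220) 14 [0.568 0.118 0.083] scoop -519 -7 -139
(343, 224) 30 [0.435 0.175 0.021] scoop -562 -146 -201
(344, 248) 29 [0.482 0.237 0.022] scoop -629 -105 -200
(383, 370) 8 [0.614 0.521 0.013] scoop -925 -4 -210
(382, 384) 11 [0.637 0.539 0.011] scoop -946 17 -211
```

All six are accounted for: four in the tub, the fourth at (0.455, -0.198), and two in the tray. The scoop is on its mat and the arm is clear of everything.

```bash
python3 -c "
from cell import *
print(job_done())"
```

```text
the job is handed in; nothing more can be done
None
```

I handed the job in at about 41 s with four capsules in the tub, two in the tray, and the empty scoop lying level on its mat; three spilled onto the table on the way and were herded and scooped up again, and no verdict came back.

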